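# Filler changeover: unstack the bottle seats into their frames

### The job

Take the stack of four bottle seats for the filler apart and set each seat flat on the floor of the low steel frame that has its own outline (square, hexagon, round, oblong), roughly centred and rubber side up. Set them down rather than dropping them, and do not knock over the tasting glass that stands among them.

Things in the scene. Friction and masses are not known exactly. Their poses are not given: they have to be found in the camera images.
- square_seat: Loose bottle seat: square, 68 x 68 mm, sides along its x and y axes; 24 mm high, straight sides, white plastic with a flat grey rubber pad on top, about 150 g. Bottom of the stack, standing on the table at the start; the seats just lie on one another, not interlocked, each turned a little differently. Origin at the centre of its underside, z up.
- hex_seat: Loose bottle seat: regular hexagon, 54 mm across flats (62 mm across corners), its flats facing 0, 60 and 120 degrees from its x axis; 24 mm high, straight sides, white plastic with a flat grey rubber pad on top, about 85 g. Second from the bottom at the start; the seats just lie on one another, not interlocked, each turned a little differently. Origin at the centre of its underside, z up.
- round_seat: Loose bottle seat: round disc, 42 mm in diameter; 24 mm high, straight sides, white plastic with a flat grey rubber pad on top, about 47 g. Third from the bottom at the start; the seats just lie on one another, not interlocked, each turned a little differently. Origin at the centre of its underside, z up.
- oblong_seat: Loose bottle seat: oblong with round ends, 40 mm long (along x) and 18 mm wide (along y); 24 mm high, straight sides, white plastic with a flat grey rubber pad on top, about 22 g. Top of the stack at the start; the seats just lie on one another, not interlocked, each turned a little differently. Origin at the centre of its underside, z up.
- square_frame: Fixed low steel frame for the square seat: square frame, opening 88 x 88 mm, sides along its x and y axes (about 10 mm play all round). Floor plate 3 mm thick, surrounded by a 3 mm wide rim whose top is 7 mm above the table. Origin at the centre of its underside, on the table, z up.
- hex_frame: Fixed low steel frame for the hexagonal seat: hexagonal frame, opening 74 mm across flats, its flats facing 0, 60 and 120 degrees from its x axis (about 10 mm play all round). Floor plate 3 mm thick, surrounded by a 3 mm wide rim whose top is 7 mm above the table. Origin at the centre of its underside, on the table, z up.
- round_frame: Fixed low steel frame for the round seat: round frame, opening about 61 mm in diameter (about 10 mm play all round). Floor plate 3 mm thick, surrounded by a 3 mm wide rim whose top is 7 mm above the table. Origin at the centre of its underside, on the table, z up.
- oblong_frame: Fixed low steel frame for the oblong seat: oblong frame with round ends, opening 60 mm long (along x) and 38 mm wide (along y) (about 10 mm play all round). Floor plate 3 mm thick, surrounded by a 3 mm wide rim whose top is 7 mm above the table. Origin at the centre of its underside, on the table, z up.
- tasting_glass: Small clear tasting glass, 44 mm across the rim, 55 mm high, standing on the table among the frames; stays where it is. Origin at the centre of its foot, z up.
Mind the look-alikes: they are no part of the job. Leave any turquoise look-alike of the hex_seat alone.

How it is judged:
At the end, for the whole second after the job is handed in: Each of the four seats lies upright (within 0.1 rad) and at rest on the floor of the frame of its own outline, its centre within 13 mm of the frame's centre and its underside less than 5.5 mm above the frame's underside, released (horizontal distance between square_seat and square_frame below 0.013 m and z of square_seat in the frame of square_frame below 0.0055 m and angle between each of square_seat, hex_seat, round_seat, oblong_seat's own z axis and vertical below 0.1 rad and linear speed of each of square_seat, hex_seat, round_seat, oblong_seat below 0.02 m/s and contact force between each of square_seat, hex_seat, round_seat, oblong_seat and the fingers below 0.1 N and horizontal distance between hex_seat and hex_frame below 0.013 m and z of hex_seat in the frame of hex_frame below 0.0055 m and horizontal distance between round_seat and round_frame below 0.013 m and z of round_seat in the frame of round_frame below 0.0055 m and horizontal distance between oblong_seat and oblong_frame below 0.013 m and z of oblong_seat in the frame of oblong_frame below 0.0055 m); the robot touches nothing.
It fails at once if the tasting glass is knocked over (angle between tasting_glass's own z axis and vertical above 0.6 rad).
It fails at once if the square seat is dropped (falls freely faster than 0.6 m/s, some 20 mm) (contact force between square_seat and anything else below 0.01 N and linear speed of square_seat above 0.6 m/s).
It fails at once if the hex seat is dropped (falls freely faster than 0.6 m/s, some 20 mm) (contact force between hex_seat and anything else below 0.01 N and linear speed of hex_seat above 0.6 m/s).
It fails at once if the round seat is dropped (falls freely faster than 0.6 m/s, some 20 mm) (contact force between round_seat and anything else below 0.01 N and linear speed of round_seat above 0.6 m/s).
It fails at once if the oblong seat is dropped (falls freely faster than 0.6 m/s, some 20 mm) (contact force between oblong_seat and anything else below 0.01 N and linear speed of oblong_seat above 0.6 m/s).
It also fails if it takes over 112 s, if anything falls off the work surface, if the arm or the gripper's body presses on something with over 40 N, if the wrist force passes 120 N, or if a joint passes its speed limit or range.

### The arm

A 6-joint arm with a two-finger parallel gripper is mounted at the origin on the work surface. World frame = base frame: x ahead of the robot, y to its left, z up, the work surface at z = 0. Lengths are in m, angles in rad, forces in N, time in s.
With the tool pointing down it reaches from about 0.3 to 0.775 m from the base axis. Payload 14.6 kg.
Tool frame: the origin (TCP) lies between the finger pads; the fingertips stand 8 mm ahead of it and the grasp point (between the pads) lies 11 mm behind it (ctrl.tip_reach is the distance from the TCP to the fingertips, in m); y points along the fingers, z is the direction in which the jaws open and shut, and the axes are right-handed (so a half turn about y gives the same grasp; the last joint's range is limited). The gripper opens to 94 mm and grips with 3 to 60 N. Pads are 16 mm wide; open, the fingers measure 119 mm over their backs; the gripper's body (75 mm by 177 mm) begins 78 mm behind the grasp point.
Start: joints at [1.157, 0.3, 1.521, -0, 1.321, -0.067], TCP at [0.187, 0.517, 0.213] pointing down, gripper open.
Joint ranges: [-3.03, 3.03], [-0.79, 2.21], [0.23, 2.52], [-1.04, 4.18], [0, 3.07], [-2.55, 2.55]. Speed limits (rad/s): [2.22, 2.22, 2.57, 3.14, 3.14, 3.14].

### API

Orientations are given as [roll, pitch, yaw] about the fixed x, y, z axes, in that order (R = Rz(yaw) Ry(pitch) Rx(roll)).
In Python, from station import ctrl gives the robot as it stands.
- The arm moves only by the tool play_rows, never from a script. Its arguments are lists of equal length, an entry for each row: "twist": the turn, a rotation vector about the world's x, y, z as a fraction of full scale, a list of three; "travel": the shift along the world's x, y, z as a fraction of full scale, a list of three; "grip": the gripper's target within -1 to 1 (shut at 1, half-way at 0, fully open at -1). A call has 1 to 12 rows; each row shifts and turns the commanded pose from where the row before left it; what a row does not reach is not made up. Full scale, the value 1, is 5 cm for a shift and 90 degrees for a turn. A row lasts 1/10 s, in which the tool goes at most 50 mm and 8.59 degrees, less where a joint would pass 70% of its speed; a pose out of reach is approached as far as the arm can. A call with a number of a shift or a turn outside -1 to 1 is refused whole. A call with a gripper value outside its range is refused whole. The fingers move at their own pace and stop on an object; "force" is the grip in N (left out, the last holds). Time passes only in rows, so rows that do not move let the fingers close. It gives the time, the measured TCP pose, the force and the opening at its end, in the units of the state.
- ctrl.get_obs(): the state, without advancing time (a new reading comes with each control period).
- ctrl.camera(name): name is "scene" or "side" or "wrist"; returns a dict with "img" (400x640x3 uint8, red, green, blue), "vfov" (degrees; the focal length in pixels is half the picture's height over the tangent of half this angle, whatever the lens; pixels are square), "cx", "cy" (the principal point, pixels), "k1" (the pictures are not rectified: a ray, as slopes to the right and down, at radius r is drawn at 1 + k1 r^2 times it, then the intrinsics apply), "rvec" (rotation vector, rad) and "tvec" (3), from world to camera coordinates, as OpenCV has them. Camera axes: x right, y down, z forward; pixel columns grow to the right and rows downward; lengths in m; the calibration is good to about 2 mm. A picture is of the moment at which its call begins. There is no depth.
- ctrl.hand_in(): hands the job in, once; it reports no verdict.
Trained networks look in a picture, given as the dict that the camera call returned (one of the last four; its "shot" number tells which), for a name from the list of things; names that differ only in an ending like _2 or _b are one class to them, and where a whole thing is asked for, a point or a joint stands for the part that bears it (a point fixed in the world has none). Each returns a list of dicts, best first, with "confidence" (0 to 1); they miss things now and then, are a little off and sometimes report something else, mostly with a low value. They report only what shows in the picture. A call takes as long as a camera call. They do not tell look-alikes from the thing itself.
- ctrl.boxes_of(name, picture): "point" ([column, row] in pixels, amid what is visible of it).
- ctrl.trace(name, picture): "pixels" (400x640 bool, what is visible of it) and "point" ([column, row] in pixels, amid what is visible of it).
The state is a dict: "time_s": time; "qpos": joint angles; "joint_vel": joint speeds; "tau": joint torques, N m; "ee_pos": TCP position; "eef_rot": TCP orientation; "force": force on the tool from outside, world axes, zero at the start; "moment": the same for the moment, N m; "grip_width": finger opening in m.
Only numpy, scipy, OpenCV 4.12 (cv2) and the standard library are available. Lean on these libraries where they do the work, as an engineer would, in place of code of your own. Each camera call takes 0.05 s, during which the arm holds its last target.

## Working session

There is one attempt and no reset: what is moved stays moved. The work goes in short steps, Python scripts to look and compute and a tool call to move; the robot and the scene stay as the last step left them, time stands still between calls to the robot, and variables do not carry over. Pictures are saved under pics/ and viewed, and the job is handed in when it is done.

Besides the shell and the picture viewer there is one more tool, called after "Call:" as name(argument=value, ...), one argument or row to a line, values as JSON. play_rows: Moves the arm, as the interface text tells. Its arguments: {"type":"object","properties":{"twist":{"type":"array"},"travel":{"type":"array"},"grip":{"type":"array"},"force":{"type":"number"}},"required":["twist","travel","grip"]}

```bash
ls; mkdir -p pics; cat > h.py <<'E'
import numpy as np, cv2
from station import ctrl
def K(c):
    f=200/np.tan(np.radians(c['vfov'])/2)
    return f
def pix2ray(c,uv):
    f=K(c); x=(uv[0]-c['cx'])/f; y=(uv[1]-c['cy'])/f
    rd=np.hypot(x,y); r=rd
    for _ in range(50): r=rd/(1+c['k1']*r*r)
    s=r/rd if rd>0 else 1
    R=cv2.Rodrigues(np.array(c['rvec'],float))[0]; t=np.array(c['tvec'],float).ravel()
    return -R.T@t, R.T@np.array([x*s,y*s,1])
def onplane(c,uv,z):
    o,d=pix2ray(c,uv); return o+d*(z-o[2])/d[2]
def proj(c,P):
    R=cv2.Rodrigues(np.array(c['rvec'],float))[0]; t=np.array(c['tvec'],float).ravel()
    p=np.atleast_2d(P)@R.T+t; s=p[:,:2]/p[:,2:]
    r2=(s**2).sum(1,keepdims=True); s=s*(1+c['k1']*r2)
    return s*K(c)+[c['cx'],c['cy']]
def save(c,n): cv2.imwrite('pics/'+n+'.png',cv2.cvtColor(c['img'],cv2.COLOR_RGB2BGR))
E
python3 - <<'E'
from h import *
print(ctrl.get_obs())
for n in ['scene','side','wrist']:
    c=ctrl.camera(n); save(c,n+'0'); print(n,c['vfov'],c['cx'],c['cy'],c['k1'],pix2ray(c,(320,200)))
    for k in ['square_seat','hex_seat','round_seat','oblong_seat','square_frame','hex_frame','round_frame','oblong_frame','tasting_glass']:
        print(k,[(np.round(d['point']),round(d['confidence'],2)) for d in ctrl.boxes_of(k,c)])
E
```

```text
pics
{'time_s': 0.0, 'qpos': array([ 1.15739264e+00,  3.00471698e-01,  1.52158198e+00, -1.71105015e-05,
        1.32068739e+00, -6.66121741e-02]), 'joint_vel': array([-0.0003424 ,  0.00078422, -0.00128409, -0.00086231, -0.00240906,
        0.00192614]), 'tau': array([-4.01498128e-04, -5.31813598e+01, -3.52725792e+01,  7.08052190e-02,
        2.45075324e-02, -1.44893720e-04]), 'ee_pos': array([0.18684713, 0.51702205, 0.21288561]), 'eef_rot': array([-1.57194330e+00,  5.99056293e-05, -3.46787298e-01]), 'force': array([0.44320617, 0.16511948, 0.01444532]), 'moment': array([ 0.01300863, -0.04311208, -0.0620525 ]), 'grip_width': 0.09401739747741918}
scene 45.66802294993205 330.23236563066035 199.16095937240215 0.0012752593749778217 (array([1.14567582, 0.1433365 , 0.92446475]), array([-0.55695039, -0.17249066, -0.81272407]))
square_seat [(array([346., 201.]), 0.76)]
hex_seat [(array([342., 190.]), 0.82)]
round_seat [(array([341., 183.]), 0.58)]
oblong_seat [(array([342., 173.]), 0.42)]
square_frame [(array([275., 242.]), 0.8), (array([397., 195.]), 0.29)]
hex_frame [(array([434., 205.]), 0.
[... 441 characters left out ...]
2.]), 0.64), (array([232., 202.]), 0.28)]
round_seat [(array([296., 225.]), 0.76), (array([298., 233.]), 0.33)]
oblong_seat [(array([294., 207.]), 0.81)]
square_frame [(array([388., 244.]), 0.82)]
hex_frame [(array([232., 201.]), 0.94)]
round_frame [(array([347., 310.]), 0.7)]
oblong_frame [(array([337., 196.]), 0.73)]
tasting_glass [(array([254., 200.]), 0.81)]
wrist 65.47045862929772 316.955289761955 200.22660101695575 -0.023948595166787566 (array([0.11271974, 0.542989  , 0.38357196]), array([ 0.25795452, -0.08257016, -0.96267229]))
square_seat []
hex_seat []
round_seat []
oblong_seat []
square_frame []
hex_frame [(array([195., 387.]), 0.69)]
round_frame []
oblong_frame []
tasting_glass []
```

View pics/scene0.png

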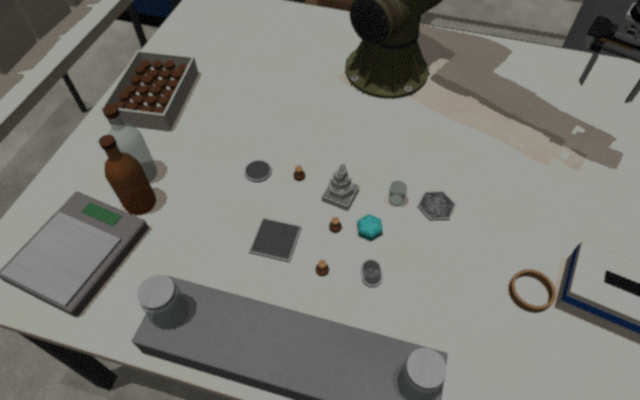

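View pics/side0.png

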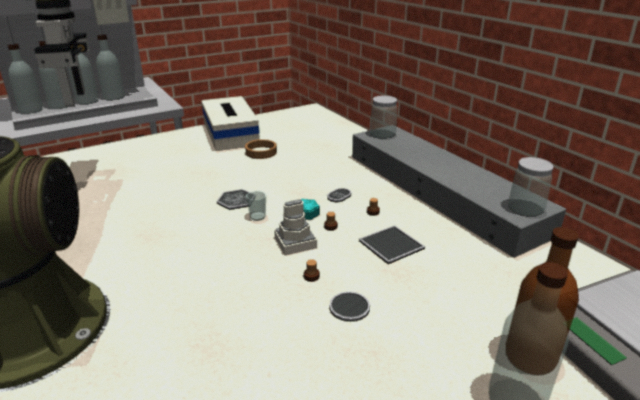

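View pics/wrist0.png

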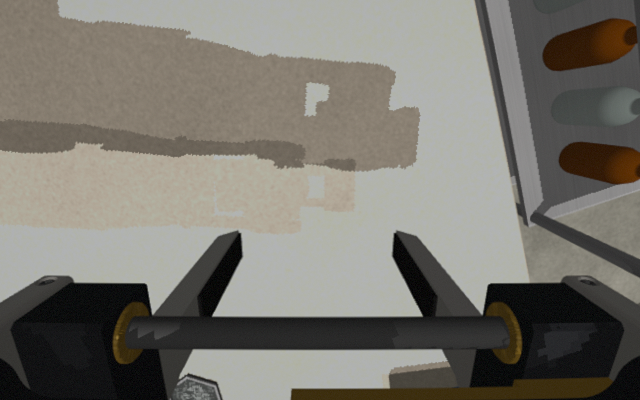

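The scene view shows the stack at (342,188), with the oblong seat on top and the square at the bottom. The frames are round (258,171), square (276,240), oblong (372,272) and hex (437,206). The glass is at (397,193). Around it are three small brown cork things, at (299,173), (335,224) and (322,268). The only thing that could pass for the hex seat is the turquoise hexagon at (370,227), which I'll leave alone. The side view agrees.

```bash
python3 - <<'E'
from h import *
cs=ctrl.camera('scene'); cd=ctrl.camera('side')
for k,z in [('square_frame',.004),('hex_frame',.004),('round_frame',.004),('oblong_frame',.004)]:
  for c,n in((cs,'scene'),(cd,'side')):
    for d in ctrl.trace(k,c)[:2]:
        m=d['pixels'].astype(np.uint8); cn=max(cv2.findContours(m,0,2)[0],key=cv2.contourArea).reshape(-1,2)
        P=np.array([onplane(c,p,z)[:2] for p in cn])*1000
        r=cv2.minAreaRect(P.astype(np.float32))
        print(k,n,round(d['confidence'],2),np.round(r[0]),np.round(r[1]),round(r[2],1))
for k,uv in [('glass foot',(396,203)),('turq top',(370,222)),('turq',(370,230)),('c1',(299,178)),('c2',(335,230)),('c3',(322,274)),('stack bottom',(341,196))]:
    print(k,np.round(onplane(cs,uv,0)*1000))
for k,uv in [('glass foot',(257,214)),('c1',(311,277)),('c2',(331,227)),('c3',(374,211))]:
    print('side',k,np.round(onplane(cd,uv,0)*1000))
im=cs['img']
a=cv2.resize(im[140:300,230:470],(780,520),interpolation=2); b=cv2.resize(cd['img'][170:330,200:440],(780,520),interpolation=2)
cv2.imwrite('pics/crop_s.png',a[...,::-1]);cv2.imwrite('pics/crop_d.png',b[...,::-1])
E
```

```text
square_frame side 0.73 [ 645. -120.] [ 99. 101.] 1.8
square_frame side 0.29 [519.  57.] [60. 48.] 66.6
hex_frame scene 0.68 [453. 217.] [84. 92.] 16.1
hex_frame side 0.89 [443. 218.] [96. 70.] 64.6
round_frame scene 0.89 [ 472. -227.] [72. 67.] 20.0
round_frame scene 0.4 [471. -13.] [58. 57.] 16.2
round_frame side 0.85 [ 470. -229.] [74. 65.] 54.1
oblong_frame scene 0.88 [670. 109.] [65. 44.] 19.5
oblong_frame side 0.57 [669. 105.] [54. 53.] 58.6
oblong_frame side 0.2 [547. 111.] [72. 43.] 60.9
glass foot [470. 124.  -0.]
turq top [540.  76.   0.]
turq [561.  81.   0.]
c1 [ 462. -122.    0.]
c2 [584.   4.   0.]
c3 [699.   7.   0.]
stack bottom [487.  -8.   0.]
side glass foot [467. 130.   0.]
side c1 [ 458. -126.    0.]
side c2 [579.  -1.   0.]
side c3 [697.   5.   0.]
```

View pics/crop_s.png

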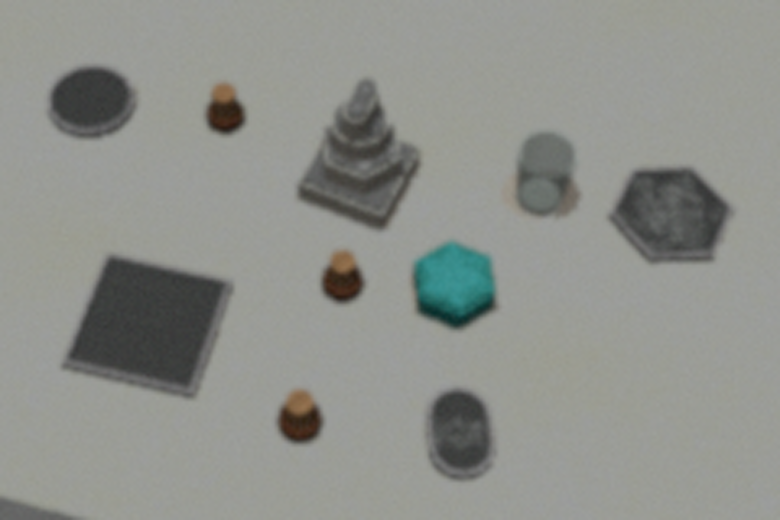

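View pics/crop_d.png

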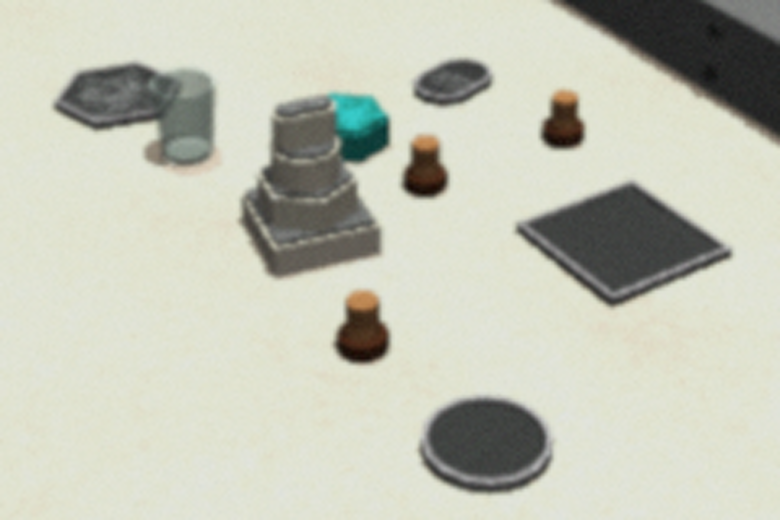

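```bash
cat >> h.py <<'E'
from scipy.spatial.transform import Rotation as Ro
def toolR(o): return Ro.from_euler('xyz',o['eef_rot']).as_matrix()
E
python3 - <<'E'
from h import *
c=ctrl.camera('wrist'); o=ctrl.get_obs()
Rt=toolR(o); print(np.round(Rt,3))
Rc=cv2.Rodrigues(np.array(c['rvec']))[0]; tc=np.array(c['tvec']).ravel()
print('cam axes world rows',np.round(Rc,3)); print('tcp px',proj(c,o['ee_pos']), proj(c,o['ee_pos']+[0,0,-.2]))
np.savez('wc.npz',R=Rc@Rt,t=Rc@o['ee_pos']+tc)  # cam from tool
# virtual poses
things=dict(stacktop=(.488,-.005,.096),stackbot=(.488,-.005,.0),sq=(.645,-.12,.003),hex=(.45,.217,.003),rd=(.471,-.228,.003),ob=(.67,.108,.003),glass=(.468,.127,.05))
for yaw in (0,-.7,-1.57,1.57,3.14):
  for tcp in [(.45,0,.27),(.55,0,.3),(.5,-.05,.3),(.5,.05,.3)]:
    R2=Ro.from_euler('xyz',[-np.pi/2,0,yaw]).as_matrix(); Rw=Rc@Rt@R2.T; t=(Rc@o['ee_pos']+tc)-Rw@np.array(tcp)
    d=dict(c); d['rvec']=cv2.Rodrigues(Rw)[0]; d['tvec']=t
    print(yaw,tcp,{k:tuple(proj(d,v)[0].astype(int)) for k,v in things.items()})
E
```

```text
[[ 0.94 -0.    0.34]
 [-0.34 -0.    0.94]
 [-0.   -1.   -0.  ]]
cam axes world rows [[ 0.339  0.941  0.   ]
 [ 0.905 -0.327  0.271]
 [ 0.255 -0.092 -0.962]]
tcp px [[318.57001844 249.68205368]] [[317.73038355 179.76325108]]
0 (0.45, 0, 0.27) {'stacktop': (np.int64(313), np.int64(216)), 'stackbot': (np.int64(314), np.int64(195)), 'sq': (np.int64(242), np.int64(290)), 'hex': (np.int64(469), np.int64(170)), 'rd': (np.int64(160), np.int64(184)), 'ob': (np.int64(384), np.int64(304)), 'glass': (np.int64(415), np.int64(190))}
0 (0.55, 0, 0.3) {'stacktop': (np.int64(313), np.int64(127)), 'stackbot': (np.int64(314), np.int64(124)), 'sq': (np.int64(242), np.int64(225)), 'hex': (np.int64(468), np.int64(97)), 'rd': (np.int64(161), np.int64(112)), 'ob': (np.int64(384), np.int64(239)), 'glass': (np.int64(415), np.int64(110))}
0 (0.5, -0.05, 0.3) {'stacktop': (np.int64(354), np.int64(169)), 'stackbot': (np.int64(347), np.int64(158)), 'sq': (np.int64(274), np.int64(254)), 'hex': (np.int64(497), np.int64(133)), 'rd': (np.int64(198), np.int64(147)), 'ob': (np.int64(412), np.int64(267)), 'glass': (np.i
[... 4475 characters left out ...]
np.int64(215)), 'ob': (np.int64(241), np.int64(82)), 'glass': (np.int64(229), np.int64(228))}
3.14 (0.5, -0.05, 0.3) {'stacktop': (np.int64(281), np.int64(188)), 'stackbot': (np.int64(288), np.int64(173)), 'sq': (np.int64(367), np.int64(63)), 'hex': (np.int64(147), np.int64(198)), 'rd': (np.int64(432), np.int64(185)), 'ob': (np.int64(202), np.int64(44)), 'glass': (np.int64(191), np.int64(194))}
3.14 (0.5, 0.05, 0.3) {'stacktop': (np.int64(362), np.int64(188)), 'stackbot': (np.int64(353), np.int64(173)), 'sq': (np.int64(439), np.int64(63)), 'hex': (np.int64(210), np.int64(198)), 'rd': (np.int64(496), np.int64(185)), 'ob': (np.int64(275), np.int64(44)), 'glass': (np.int64(262), np.int64(194))}
```

Call:
play_rows(
  twist=[
    [0,0,0.0184],
    [0,0,0.0184],
    [0,0,0.0184],
    [0,0,0.0184],
    [0,0,0.0184],
    [0,0,0.0184],
    [0,0,0.0184],
    [0,0,0.0184],
    [0,0,0.0184],
    [0,0,0.0184],
    [0,0,0.0184],
    [0,0,0.0184],
  ],
  travel=[
    [0.69,-0.86,0.145],
    [0.69,-0.86,0.145],
    [0.69,-0.86,0.145],
    [0.69,-0.86,0.145],
    [0.69,-0.86,0.145],
    [0.69,-0.86,0.145],
    [0.69,-0.86,0.145],
    [0.69,-0.86,0.145],
    [0.69,-0.86,0.145],
    [0.69,-0.86,0.145],
    [0.69,-0.86,0.145],
    [0.69,-0.86,0.145],
  ],
  grip=[-1,-1,-1,-1,-1,-1,-1,-1,-1,-1,-1,-1],
)

```text
time_s: 3.25
ee_pos: [0.5602, 0.0513, 0.2921]
eef_rot: [-1.571, -0.0, 0.001]
force: [1.0, -0.1, -0.2]
grip_width: 0.0943
```

Call:
play_rows(
  twist=[
    [0,0,0],
    [0,0,0],
    [0,0,0],
  ],
  travel=[
    [0,0,0],
    [0,0,0],
    [0,0,0],
  ],
  grip=[-1,-1,-1],
)

```text
time_s: 3.55
ee_pos: [0.5587, 0.054, 0.2915]
eef_rot: [-1.571, 0.0, 0.0]
force: [-0.4, 0.0, -0.3]
grip_width: 0.094
```

```bash
python3 - <<'E'
from h import *
c=ctrl.camera('wrist'); save(c,'w1'); import pickle; pickle.dump(c,open('w1.pkl','wb')); o=ctrl.get_obs(); print(o['ee_pos'],o['eef_rot'],o['time_s'])
for k in ['square_seat','hex_seat','round_seat','oblong_seat','square_frame','hex_frame','round_frame','oblong_frame','tasting_glass']:
    r=ctrl.trace(k,c)
    print(k,[(np.round(d['point']),round(d['confidence'],2),int(d['pixels'].sum())) for d in r])
    np.save('m_'+k,np.array([d['pixels'] for d in r]))
E
```

```text
[0.55864945 0.0543     0.29171556] [-1.57065194e+00  5.58877453e-05  1.13806766e-03] 3.6
square_seat [(array([287., 130.]), 0.74, 757), (array([204., 217.]), 0.6, 3051), (array([280., 118.]), 0.17, 575)]
hex_seat [(array([334., 175.]), 0.88, 1283), (array([280., 119.]), 0.56, 617)]
round_seat [(array([274., 115.]), 0.63, 402)]
oblong_seat [(array([261., 118.]), 0.72, 545)]
square_frame [(array([204., 219.]), 0.75, 3028)]
hex_frame [(array([436.,  90.]), 0.82, 3047)]
round_frame [(array([123., 108.]), 0.89, 1889)]
oblong_frame [(array([351., 238.]), 0.87, 971)]
tasting_glass [(array([370.,  99.]), 0.73, 1033)]
```

View pics/w1.png

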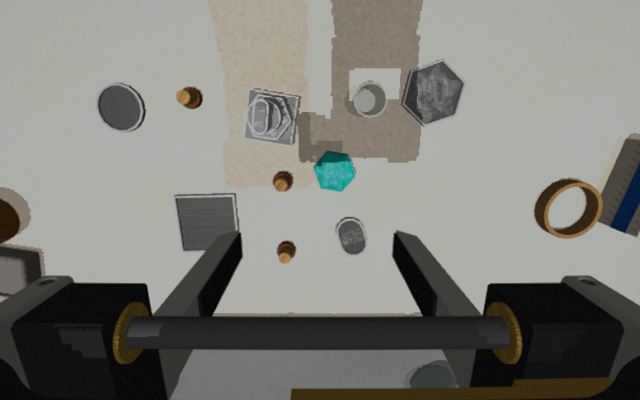

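The wrist view shows the stack at (270,116), the glass at (370,99) and the turquoise look-alike at (334,172). The frames are round (121,107), hex (434,92), square (206,222) and oblong (351,235).

```bash
cat >> h.py <<'E'
from scipy.optimize import least_squares, minimize
def poly(kind,m=0.):  # seat outlines (m = extra margin), metres
    if kind=='square': h=.034+m; P=[(-h,-h),(h,-h),(h,h),(-h,h)]
    elif kind=='hex': r=(.027+m)/np.cos(np.pi/6); P=[(r*np.cos(a),r*np.sin(a)) for a in np.radians(np.arange(30,390,60))]
    elif kind=='round': P=[((.021+m)*np.cos(a),(.021+m)*np.sin(a)) for a in np.linspace(0,2*np.pi,40,endpoint=False)]
    else:
        r=.009+m; P=[(.011+r*np.cos(a),r*np.sin(a)) for a in np.linspace(-np.pi/2,np.pi/2,16)]+[(-.011+r*np.cos(a),r*np.sin(a)) for a in np.linspace(np.pi/2,1.5*np.pi,16)]
    return np.array(P)
def dens(P,n=240):
    Q=np.vstack([P,P[:1]]); s=np.r_[0,np.cumsum(np.linalg.norm(np.diff(Q,axis=0),axis=1))]
    t=np.linspace(0,s[-1],n,endpoint=False); return np.c_[np.interp(t,s,Q[:,0]),np.interp(t,s,Q[:,1])]
def place(P,x,y,a,z):
    c,s=np.cos(a),np.sin(a); return np.c_[x+c*P[:,0]-s*P[:,1],y+s*P[:,0]+c*P[:,1],np.full(len(P),z)]
def maskiou(c,mask,kind,m,zt,zb,p):
    im=np.zeros((1600,2560),np.uint8); P=dens(poly(kind,m),80)
    pts=np.vstack([proj(c,place(P,*p,zt)),proj(c,place(P,*p,zb))])*4
    h=cv2.convexHull(pts.astype(np.float32)); cv2.fillConvexPoly(im,np.round(h+1.5).astype(np.int32),1)
    im=cv2.resize(im.astype(np.float32),(640,400),interpolation=cv2.INTER_AREA)
    return np.minimum(im,mask).sum()/np.maximum(im,mask).sum()
E
python3 - <<'E'
from h import *
import pickle
c=pickle.load(open('w1.pkl','rb'))
g0=dict(square=(.645,-.12),hex=(.45,.217),round=(.471,-.228),oblong=(.67,.108))
pose={}
for k,g in g0.items():
    m=np.load('m_%s_frame.npy'%k)[0].astype(np.float32)
    best=None
    for a0 in np.radians(np.arange(0,{'square':90,'hex':60,'round':1,'oblong':180}[k],15)):
        r=minimize(lambda p:-maskiou(c,m,k,.013,.007,0,(g[0]+p[0]*.01,g[1]+p[1]*.01,a0+p[2]*.2)),[0,0,0],method='Nelder-Mead',options=dict(maxfev=150,initial_simplex=[[0,0,0],[1,0,0],[0,1,0],[0,0,1]]))
        if best is None or r.fun<best[0]: best=(r.fun,g[0]+r.x[0]*.01,g[1]+r.x[1]*.01,a0+r.x[2]*.2)
    print(k,np.round(best,4),'deg',np.degrees(best[3])); pose[k]=best[1:]
pickle.dump(pose,open('frames.pkl','wb'))
img=c['img'].copy(); big=cv2.resize(img,(1920,1200),interpolation=2)
for k,p in pose.items():
    for m,z,col in((.010,.007,(255,0,0)),(.013,.007,(0,255,0))):
        q=proj(c,place(poly(k,m),*p,z)); cv2.polylines(big,[np.round(q*3+1).astype(np.int32)],True,col,1)
cv2.imwrite('pics/f1.png',big[150:810,250:1450,::-1][::,::][:660:,:]) 
b=big[150:810,250:1450]; cv2.imwrite('pics/f1.png',cv2.resize(b,(800,440),interpolation=3)[...,::-1])
st=cv2.resize(img[75:160,220:330],(770,595),interpolation=2); cv2.imwrite('pics/st1.png',st[...,::-1])
E
```

```text
square [-0.8378  0.6469 -0.1186  1.5933] deg 91.29045518378223
hex [-0.9792  0.453   0.2151  0.3287] deg 18.834241835916725
round [-0.9528  0.472  -0.2279  0.0078] deg 0.4461373084740278
oblong [-0.9688  0.6687  0.1066  3.4796] deg 199.36890597267896
```

View pics/f1.png

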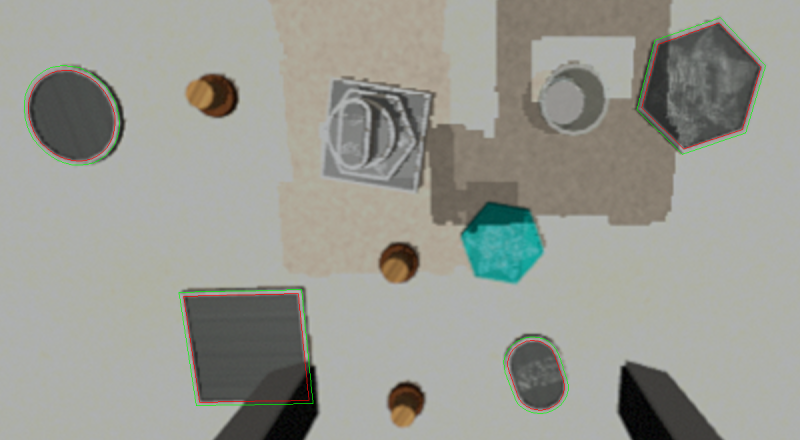

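View pics/st1.png

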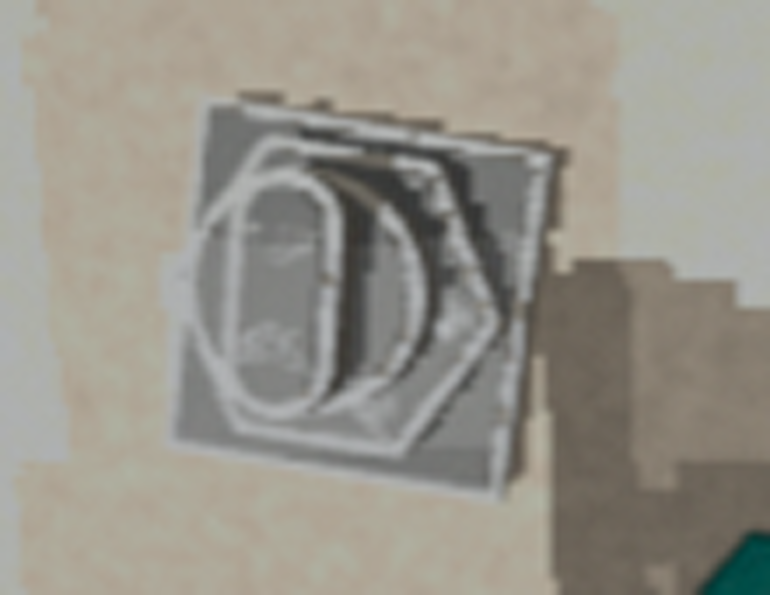

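```bash
python3 - <<'E'
from h import *
import pickle
c=pickle.load(open('w1.pkl','rb'))
pts=dict(oblong=[(232,260),(229,340),(345,230),(337,340),(287,168),(270,418)],
round=[(428,290),(417,230),(190,290),(205,235),(395,375),(225,395),(370,190)],
hex=[(262,137),(350,147),(435,160),(470,240),(500,318),(450,385),(397,455),(318,443),(238,432)],
square=[(207,100),(380,125),(555,150),(527,325),(500,497),(335,471),(170,445),(188,272)])
zt=dict(oblong=.096,round=.072,hex=.048,square=.024)
pose={}
for k,p in pts.items():
    W=np.array([onplane(c,(u/7-.45+220,v/7-.45+75),zt[k])[:2] for u,v in p])
    P=dens(poly(k),720); best=None
    def f(q):
        L=place(P,*q,0)[:,:2]; return np.array([cv2.pointPolygonTest((L*1e4).astype(np.float32).reshape(-1,1,2),tuple(map(float,w*1e4)),True)/10 for w in W])
    for a0 in np.radians(np.arange(0,180,12)):
        r=minimize(lambda q:(f((W.mean(0)[0]+q[0]*.01,W.mean(0)[1]+q[1]*.01,a0+q[2]*.3))**2).sum(),[0,0,0],method='Nelder-Mead')
        if best is None or r.fun<best[0]-1e-6: best=(r.fun,W.mean(0)[0]+r.x[0]*.01,W.mean(0)[1]+r.x[1]*.01,a0+r.x[2]*.3)
    pose[k]=best[1:]; print(k,np.round(best[1:3],4),round(np.degrees(best[3]),1),'res mm',np.round(f(best[1:]),1))
pickle.dump(pose,open('seats.pkl','wb'))
cams={'w':c,'s':ctrl.camera('scene'),'d':ctrl.camera('side')}
win={'w':(220,75,110,85),'s':(310,150,70,65),'d':(265,190,65,70)}
for n,cc in cams.items():
    x,y,w,h=win[n]; s=7 if n!='w' else 5; b=cv2.resize(cc['img'][y:y+h,x:x+w],(w*s,h*s),interpolation=2)
    for k,p in pose.items():
        for z,col in((zt[k],(255,0,0)),(zt[k]-.024,(0,0,255))):
            q=(proj(cc,place(poly(k),*p,z))-[x,y]+.5)*s-.5; cv2.polylines(b,[np.round(q).astype(np.int32)],True,col,1)
    cams[n]=b
H=max(b.shape[0] for b in cams.values())
o=np.hstack([np.pad(b,((0,H-b.shape[0]),(0,0),(0,0))) for b in cams.values()]); s=800/o.shape[1] if o.shape[1]>800 else 1
cv2.imwrite('pics/st2.png',o[...,::-1][:, :800] if 0 else cv2.resize(o,None,fx=s,fy=s,interpolation=3)[...,::-1])
fz=pickle.load(open('frames.pkl','rb'))
E
```

```text
oblong [ 0.4843 -0.0115] -5.8 res mm [ 0.   0.2 -0.   0.2  0.1  0.1]
round [ 0.4848 -0.0118] 2.2 res mm [ 0.1 -1.2  0.5  0.7  1.3 -1.6 -0.1]
hex [ 0.485  -0.0111] 51.5 res mm [ 0.4  0.5  0.2 -0.3 -0.1  0.6  0.1  0.2 -0. ]
square [ 0.486  -0.0102] 169.4 res mm [ 0.4  1.  -0.6  0.7  0.5  0.7 -0.2  0.9]
```

View pics/st2.png

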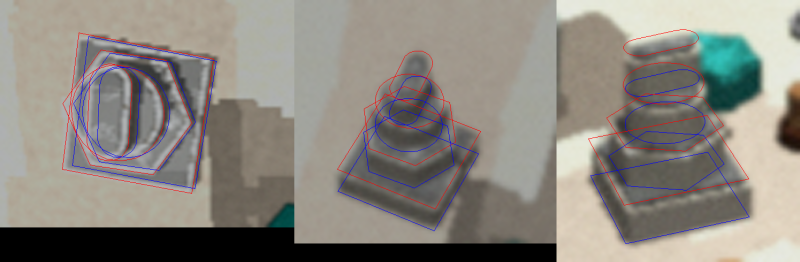

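The fits agree across all three cameras to about 2 mm, and the four seats are stacked around (0.485,-0.011). The turquoise thing at wrist pixel (334,172) stands alone, so the white stack at (270,116) is the one to take. Next I'm moving above the oblong seat.

Call:
play_rows(
  twist=[
    [0,0,-0.0107],
    [0,0,-0.0107],
    [0,0,-0.0107],
    [0,0,-0.0107],
    [0,0,-0.0107],
    [0,0,-0.0107],
    [0,0,0],
    [0,0,0],
    [0,0,0],
  ],
  travel=[
    [-0.248,-0.219,-0.306],
    [-0.248,-0.219,-0.306],
    [-0.248,-0.219,-0.306],
    [-0.248,-0.219,-0.306],
    [-0.248,-0.219,-0.306],
    [-0.248,-0.219,-0.306],
    [0,0,0],
    [0,0,0],
    [0,0,0],
  ],
  grip=[-0.2,-0.2,-0.2,-0.2,-0.2,-0.2,-0.2,-0.2,-0.2],
  force=15,
)

```text
time_s: 5.05
ee_pos: [0.4856, -0.0121, 0.2007]
eef_rot: [-1.571, -0.001, -0.1]
force: [0.7, -0.3, 0.4]
grip_width: 0.0564
```

```bash
cat >> h.py <<'E'
def to(x,y,z,yawdeg,n,cur=None):
    o=ctrl.get_obs(); e=o['ee_pos']; R=toolR(o); yaw=np.degrees(np.arctan2(R[1,0],R[0,0]))
    print('at',np.round(e,4),'yaw',round(yaw,2),'q',np.round(o['qpos'],2),'w',round(o['grip_width'],4),'F',np.round(o['force'],1),'t',round(o['time_s'],2))
    d=(np.array([x,y,z])-e)/.05; t=(yawdeg-yaw)/90
    print('total',np.round(d,3),round(t,4),'per row',n,np.round(d/n,3),round(t/n,4))
E
python3 - <<'E'
from h import *
to(.4843,-.0115,.088,-5.8,6)
c=ctrl.camera('wrist'); save(c,'w2')
E
```

```text
at [ 0.4856 -0.0121  0.2007] yaw -5.74 q [-0.1   0.17  1.72  0.    1.26 -1.57] w 0.0564 F [ 0.7 -0.3  0.4] t 5.05
total [-0.026  0.012 -2.255] -0.0007 per row 6 [-0.004  0.002 -0.376] -0.0001
```

View pics/w2.png

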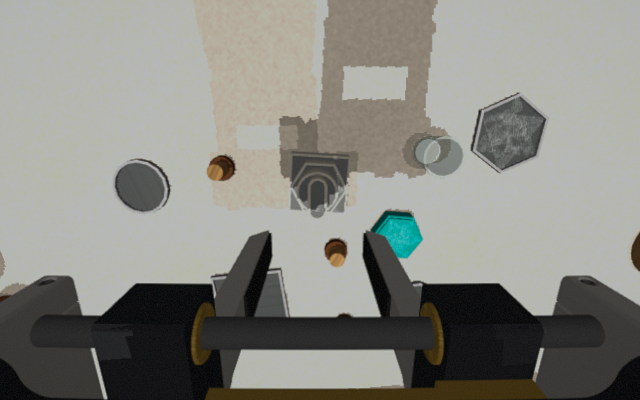

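The oblong seat (317,195) is midway between the fingertips (270 and 365). Descending and closing.

Call:
play_rows(
  twist=[
    [0,0,0],
    [0,0,0],
    [0,0,0],
    [0,0,0],
    [0,0,0],
    [0,0,0],
    [0,0,0],
    [0,0,0],
    [0,0,0],
    [0,0,0],
    [0,0,0],
    [0,0,0],
  ],
  travel=[
    [-0.004,0.002,-0.376],
    [-0.004,0.002,-0.376],
    [-0.004,0.002,-0.376],
    [-0.004,0.002,-0.376],
    [-0.004,0.002,-0.376],
    [-0.004,0.002,-0.376],
    [0,0,0],
    [0,0,0],
    [0,0,0],
    [0,0,0],
    [0,0,0],
    [0,0,0],
  ],
  grip=[-0.2,-0.2,-0.2,-0.2,-0.2,-0.2,-0.2,-0.2,1,1,1,1],
  force=12,
)

```text
time_s: 6.3
ee_pos: [0.4838, -0.0119, 0.0874]
eef_rot: [-1.571, -0.001, -0.101]
force: [0.5, -0.2, 0.2]
grip_width: 0.0282
```

Call:
play_rows(
  twist=[
    [0,0,0],
    [0,0,0],
    [0,0,0],
    [0,0,0],
  ],
  travel=[
    [0,0,0],
    [0,0,0],
    [0,0,0],
    [0,0,0],
  ],
  grip=[1,1,1,1],
)

```text
time_s: 6.7
ee_pos: [0.4837, -0.0119, 0.0872]
eef_rot: [-1.571, -0.0, -0.101]
force: [-1.0, 0.2, 2.5]
grip_width: 0.0178
```

```bash
python3 - <<'E'
from h import *
to(.4843,-.0115,.20,-5.8,6)
c=ctrl.camera('side'); cv2.imwrite('pics/d1.png',cv2.resize(c['img'][130:330,180:440],(780,600),interpolation=2)[...,::-1])
E
```

```text
at [ 0.4837 -0.0119  0.0872] yaw -5.78 q [-0.1   0.31  1.83 -0.    1.   -1.57] w 0.0178 F [-1.   0.2  2.5] t 6.7
total [0.013 0.008 2.256] -0.0002 per row 6 [0.002 0.001 0.376] -0.0
```

View pics/d1.png

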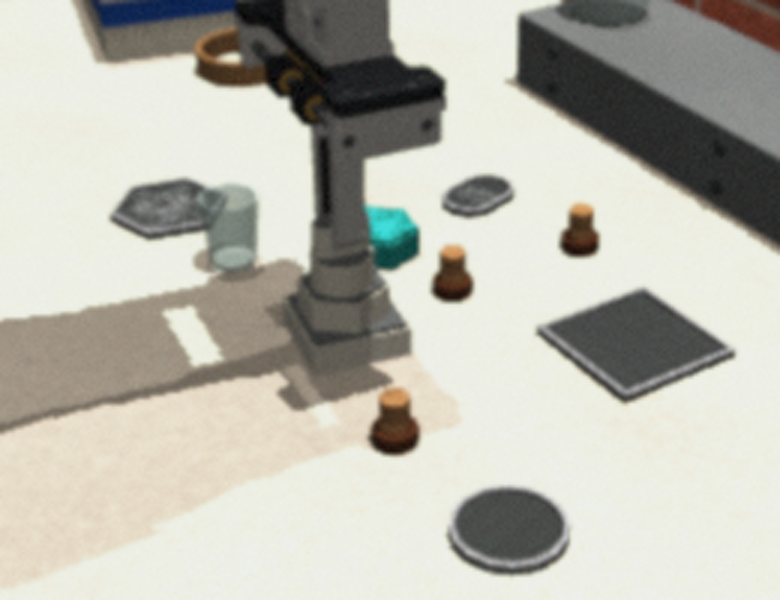

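Call:
play_rows(
  twist=[
    [0,0,0],
    [0,0,0],
    [0,0,0],
    [0,0,0],
    [0,0,0],
    [0,0,0],
  ],
  travel=[
    [0,0,0.15],
    [0,0,0.3],
    [0,0,0.4],
    [0,0,0.4],
    [0,0,0.4],
    [0,0,0.1],
  ],
  grip=[1,1,1,1,1,1],
)

```text
time_s: 7.35
ee_pos: [0.4843, -0.0119, 0.1768]
eef_rot: [-1.571, -0.003, -0.101]
force: [0.3, -0.6, -1.1]
grip_width: 0.0181
```

Call:
play_rows(
  twist=[
    [0,0,0.028],
    [0,0,0.028],
    [0,0,0.028],
    [0,0,0.028],
    [0,0,0.028],
    [0,0,0.028],
    [0,0,0.028],
    [0,0,0.028],
    [0,0,0.028],
    [0,0,0.028],
    [0,0,0],
    [0,0,0],
  ],
  travel=[
    [0.2,0.13,0],
    [0.3,0.2,0],
    [0.4,0.257,0],
    [0.45,0.28,0],
    [0.45,0.28,0],
    [0.45,0.28,0],
    [0.45,0.28,0],
    [0.4,0.26,0],
    [0.4,0.26,0],
    [0.2,0.14,0],
    [0,0,0],
    [0,0,0],
  ],
  grip=[1,1,1,1,1,1,1,1,1,1,1,1],
)

```text
time_s: 8.55
ee_pos: [0.6682, 0.1067, 0.1731]
eef_rot: [-1.57, 0.002, 0.339]
force: [1.1, 0.4, -1.0]
grip_width: 0.0173
```

```bash
python3 - <<'E'
from h import *
to(.6687,.1066,.0215,19.4,8)
c=ctrl.camera('wrist'); save(c,'w3')
c=ctrl.camera('side'); cv2.imwrite('pics/d2.png',cv2.resize(c['img'][130:330,180:440],(780,600),interpolation=2)[...,::-1])
E
```

```text
at [0.6682 0.1067 0.1731] yaw 19.43 q [ 0.1   0.62  1.16 -0.    1.37 -1.81] w 0.0173 F [ 1.1  0.4 -1. ] t 8.55
total [ 9.000e-03 -2.000e-03 -3.032e+00] -0.0003 per row 8 [ 0.001 -0.    -0.379] -0.0
```

View pics/w3.png

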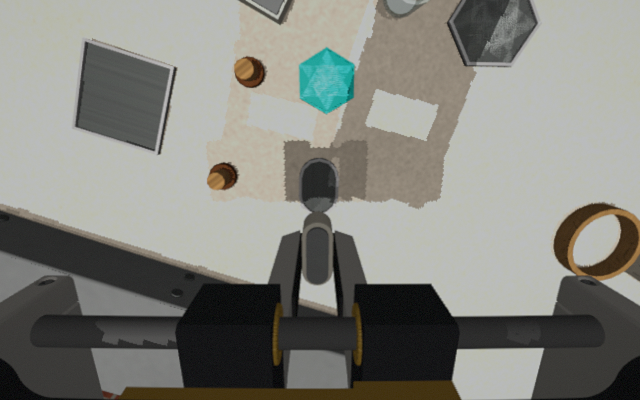

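View pics/d2.png

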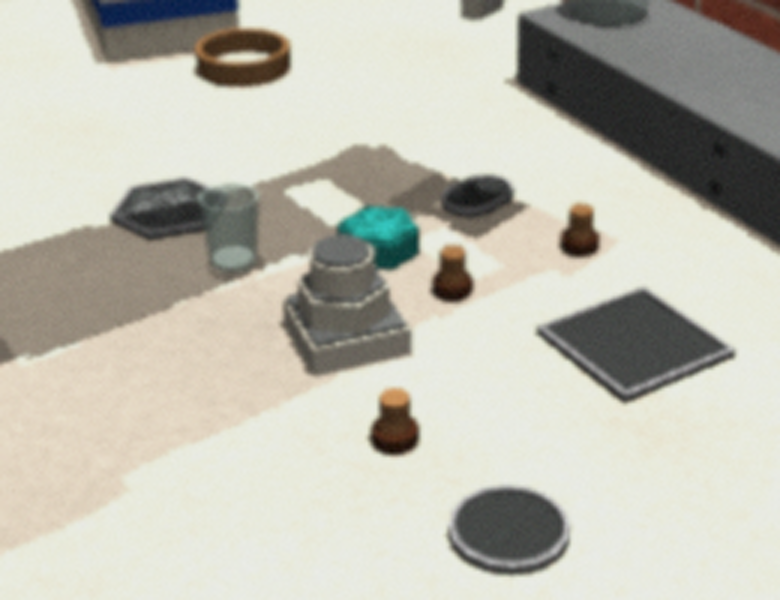

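```bash
python3 - <<'E'
from h import *
c=ctrl.camera('scene'); save(c,'s3'); d=ctrl.camera('side')
# near top edge corners of box: scene (173,283)..(446,352)?; side: (353,135)->(494,208) top edge
for z in (.0,.03,.05,.07,.09): print(z,'scene',[np.round(onplane(c,p,z)[:2]*1000) for p in((173,283),(446,352))],'side',[np.round(onplane(d,p,z)[:2]*1000) for p in((353,135),(494,210))])
E
```

```text
0.0 scene [array([ 807., -291.]), array([794., 287.])] side [array([917., 410.]), array([ 932., -133.])]
0.03 scene [array([ 818., -277.]), array([805., 282.])] side [array([874., 348.]), array([ 887., -166.])]
0.05 scene [array([ 825., -267.]), array([813., 279.])] side [array([844., 306.]), array([ 858., -188.])]
0.07 scene [array([ 832., -258.]), array([820., 276.])] side [array([815., 265.]), array([ 828., -210.])]
0.09 scene [array([ 840., -248.]), array([828., 273.])] side [array([786., 223.]), array([ 798., -232.])]
```

View pics/s3.png

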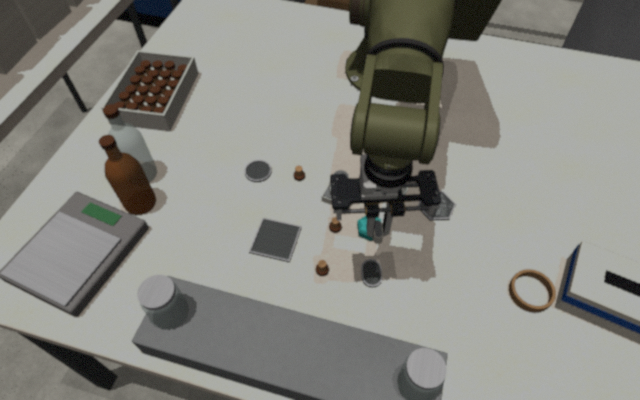

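Call:
play_rows(
  twist=[
    [0,0,0],
    [0,0,0],
    [0,0,0],
    [0,0,0],
    [0,0,0],
    [0,0,0],
    [0,0,0],
    [0,0,0],
    [0,0,0],
    [0,0,0],
    [0,0,0],
  ],
  travel=[
    [0,0,-0.25],
    [0,0,-0.37],
    [0,0,-0.37],
    [0,0,-0.37],
    [0,0,-0.37],
    [0,0,-0.37],
    [0,0,-0.37],
    [0,0,-0.3],
    [0,0,-0.15],
    [0,0,0],
    [0,0,0],
  ],
  grip=[1,1,1,1,1,1,1,1,1,1,1],
)

```text
time_s: 9.85
ee_pos: [0.6689, 0.1066, 0.0292]
eef_rot: [-1.571, -0.001, 0.339]
force: [0.5, 0.3, -0.7]
grip_width: 0.0181
```

```bash
python3 - <<'E'
from h import *
to(.6687,.1066,.0182,19.4,3)
E
```

```text
at [0.6689 0.1066 0.0292] yaw 19.42 q [ 0.1   0.76  1.27 -0.    1.11 -1.81] w 0.0181 F [ 0.5  0.3 -0.7] t 9.85
total [-0.004  0.001 -0.22 ] -0.0003 per row 3 [-0.001  0.    -0.073] -0.0001
```

Call:
play_rows(
  twist=[
    [0,0,0],
    [0,0,0],
    [0,0,0],
    [0,0,0],
    [0,0,0],
  ],
  travel=[
    [0,0,-0.07],
    [0,0,-0.06],
    [0,0,-0.05],
    [0,0,-0.02],
    [0,0,0],
  ],
  grip=[1,1,1,1,1],
)

```text
time_s: 10.35
ee_pos: [0.6686, 0.1065, 0.0185]
eef_rot: [-1.571, 0.0, 0.339]
force: [-0.8, 0.9, 0.2]
grip_width: 0.0181
```

Call:
play_rows(
  twist=[
    [0,0,0],
    [0,0,0],
    [0,0,0],
  ],
  travel=[
    [0,0,-0.02],
    [0,0,0],
    [0,0,0],
  ],
  grip=[1,1,1],
)

```text
time_s: 10.65
ee_pos: [0.6688, 0.1065, 0.0183]
eef_rot: [-1.571, -0.001, 0.339]
force: [-1.8, -0.3, 5.5]
grip_width: 0.0178
```

```bash
python3 - <<'E'
from h import *
to(.6687,.1066,.0182,19.4,3)
c=ctrl.camera('scene'); cv2.imwrite('pics/s4.png',cv2.resize(c['img'][210:310,310:440],(780,600),interpolation=2)[...,::-1])
E
```

```text
at [0.6688 0.1065 0.0183] yaw 19.43 q [ 0.1   0.78  1.27 -0.    1.09 -1.81] w 0.0178 F [-1.8 -0.3  5.5] t 10.65
total [-0.003  0.001 -0.001] -0.0003 per row 3 [-0.001  0.    -0.   ] -0.0001
```

View pics/s4.png

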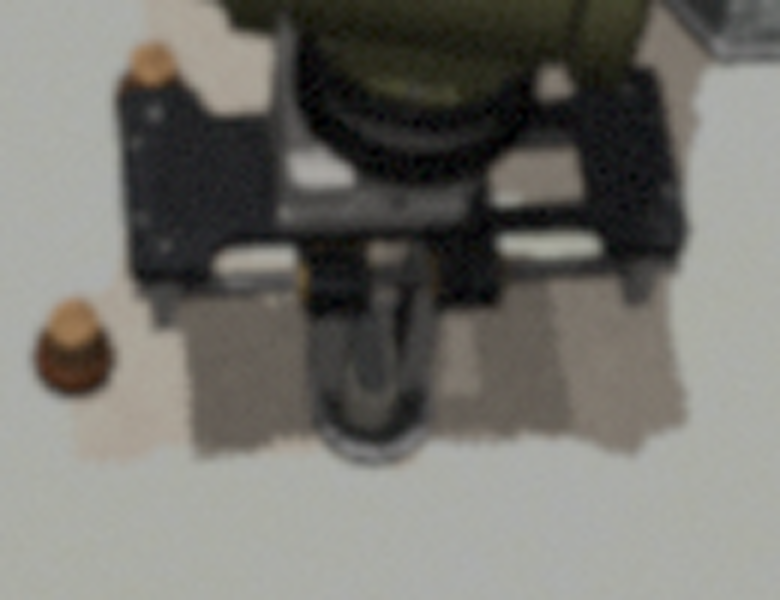

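Contact shows as 5.5 N at the height I expected. Releasing and lifting.

Call:
play_rows(
  twist=[
    [0,0,0],
    [0,0,0],
    [0,0,0],
    [0,0,0],
    [0,0,0],
    [0,0,0],
    [0,0,0],
    [0,0,0],
    [0,0,0],
  ],
  travel=[
    [0,0,0.01],
    [0,0,0],
    [0,0,0],
    [0,0,0],
    [0,0,0.2],
    [0,0,0.4],
    [0,0,0.6],
    [0,0,0.6],
    [0,0,0.6],
  ],
  grip=[0.3,0.3,0.3,0.2,0.2,0.2,0,-0.5,-0.5],
)

```text
time_s: 11.6
ee_pos: [0.6686, 0.1065, 0.1401]
eef_rot: [-1.571, -0.001, 0.339]
force: [-0.5, -0.0, -0.4]
grip_width: 0.0578
```

```bash
python3 - <<'E'
from h import *
to(.4848,-.0118,.18,-30,11)
E
```

```text
at [0.6686 0.1065 0.1401] yaw 19.42 q [ 0.1   0.64  1.19 -0.    1.3  -1.81] w 0.0578 F [-0.5 -0.  -0.4] t 11.6
total [-3.675 -2.366  0.797] -0.5492 per row 11 [-0.334 -0.215  0.072] -0.0499
```

Call:
play_rows(
  twist=[
    [0,0,-0.05],
    [0,0,-0.05],
    [0,0,-0.05],
    [0,0,-0.05],
    [0,0,-0.05],
    [0,0,-0.05],
    [0,0,-0.05],
    [0,0,-0.05],
    [0,0,-0.05],
    [0,0,-0.05],
    [0,0,-0.05],
    [0,0,0],
  ],
  travel=[
    [-0.334,-0.215,0.072],
    [-0.334,-0.215,0.072],
    [-0.334,-0.215,0.072],
    [-0.334,-0.215,0.072],
    [-0.334,-0.215,0.072],
    [-0.334,-0.215,0.072],
    [-0.334,-0.215,0.072],
    [-0.334,-0.215,0.072],
    [-0.334,-0.215,0.072],
    [-0.334,-0.215,0.072],
    [-0.334,-0.215,0.072],
    [0,0,0],
  ],
  grip=[-0.6,-0.6,-0.6,-0.6,-0.6,-0.6,-0.6,-0.6,-0.6,-0.6,-0.6,-0.6],
)

```text
time_s: 12.8
ee_pos: [0.4841, -0.0125, 0.179]
eef_rot: [-1.57, -0.002, -0.528]
force: [1.0, -0.5, -0.6]
grip_width: 0.075
```

```bash
python3 - <<'E'
from h import *
to(.4848,-.0118,.0635,-30,6)
c=ctrl.camera('scene'); d=ctrl.camera('side')
a=cv2.resize(c['img'][220:310,310:440],(520,360),interpolation=2); 
import pickle; fr=pickle.load(open('frames.pkl','rb')); s=4
for m,z in((.0,.027),(.0,.003)): cv2.polylines(a,[np.round((proj(c,place(poly('oblong',m),*fr['oblong'],z))-[310,220])*4).astype(np.int32)],True,(255,0,0),1)
b=cv2.resize(d['img'][150:290,220:360],(360,360),interpolation=2)[:, :280]
cv2.imwrite('pics/s5.png',np.hstack([a,b])[...,::-1])
E
```

```text
at [ 0.4841 -0.0125  0.179 ] yaw -30.24 q [-0.1   0.19  1.75 -0.    1.21 -1.14] w 0.075 F [ 1.  -0.5 -0.6] t 12.8
total [ 0.014  0.014 -2.31 ] 0.0026 per row 6 [ 0.002  0.002 -0.385] 0.0004
```

View pics/s5.png

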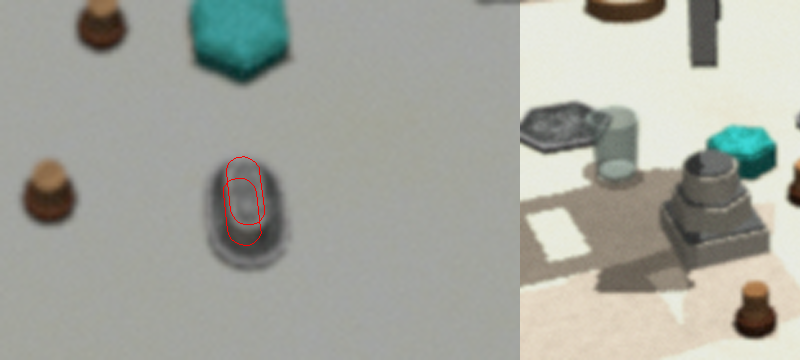

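The oblong seat stands upright in its frame and the stack is undisturbed. Picking the round seat.

Call:
play_rows(
  twist=[
    [0,0,0],
    [0,0,0],
    [0,0,0],
    [0,0,0],
    [0,0,0],
    [0,0,0],
    [0,0,0],
    [0,0,0],
    [0,0,0],
    [0,0,0],
    [0,0,0],
    [0,0,0],
  ],
  travel=[
    [0.002,0.002,-0.385],
    [0.002,0.002,-0.385],
    [0.002,0.002,-0.385],
    [0.002,0.002,-0.385],
    [0.002,0.002,-0.385],
    [0.002,0.002,-0.385],
    [0,0,0],
    [0,0,0],
    [0,0,0],
    [0,0,0],
    [0,0,0],
    [0,0,0],
  ],
  grip=[-0.6,-0.6,-0.6,-0.6,-0.6,-0.6,-0.6,-0.6,1,1,1,1],
  force=15,
)

```text
time_s: 14.1
ee_pos: [0.4857, -0.0112, 0.0626]
eef_rot: [-1.57, -0.001, -0.525]
force: [0.1, -0.5, -0.4]
grip_width: 0.0466
```

Call:
play_rows(
  twist=[
    [0,0,0],
    [0,0,0],
    [0,0,0],
    [0,0,0],
  ],
  travel=[
    [0,0,0],
    [0,0,0],
    [0,0,0],
    [0,0,0],
  ],
  grip=[1,1,1,1],
)

```text
time_s: 14.5
ee_pos: [0.4856, -0.0112, 0.0624]
eef_rot: [-1.571, -0.0, -0.525]
force: [-1.0, 0.8, 5.2]
grip_width: 0.0419
```

```bash
python3 - <<'E'
from h import *
to(.472,-.2279,.15,-30,10)
E
```

```text
at [ 0.4856 -0.0112  0.0624] yaw -30.07 q [-0.1   0.35  1.85 -0.    0.95 -1.14] w 0.0419 F [-1.   0.8  5.2] t 14.5
total [-0.273 -4.335  1.752] 0.0008 per row 10 [-0.027 -0.433  0.175] 0.0001
```

Call:
play_rows(
  twist=[
    [0,0,0],
    [0,0,0],
    [0,0,0],
    [0,0,0],
    [0,0,0],
    [0,0,0],
  ],
  travel=[
    [0,0,0.15],
    [0,0,0.3],
    [0,0,0.4],
    [0,0,0.4],
    [0,0,0.4],
    [0,0,0.1],
  ],
  grip=[1,1,1,1,1,1],
)

```text
time_s: 15.1
ee_pos: [0.4862, -0.0112, 0.1517]
eef_rot: [-1.57, -0.003, -0.525]
force: [-0.7, -0.1, -0.3]
grip_width: 0.0417
```

Call:
play_rows(
  twist=[
    [0,0,0],
    [0,0,0],
    [0,0,0],
    [0,0,0],
    [0,0,0],
    [0,0,0],
    [0,0,0],
    [0,0,0],
    [0,0,0],
    [0,0,0],
    [0,0,0],
    [0,0,0],
  ],
  travel=[
    [-0.027,-0.2,0],
    [-0.027,-0.35,0],
    [-0.027,-0.45,0],
    [-0.027,-0.5,0],
    [-0.027,-0.55,0],
    [-0.027,-0.55,0],
    [-0.027,-0.55,0],
    [-0.027,-0.5,0],
    [-0.027,-0.4,0],
    [-0.027,-0.285,0],
    [0,0,0],
    [0,0,0],
  ],
  grip=[1,1,1,1,1,1,1,1,1,1,1,1],
)

```text
time_s: 16.3
ee_pos: [0.4717, -0.2276, 0.1491]
eef_rot: [-1.571, 0.001, -0.525]
force: [0.4, 0.5, 0.5]
grip_width: 0.042
```

```bash
python3 - <<'E'
from h import *
to(.472,-.2279,.0174,-30,10)
c=ctrl.camera('wrist'); save(c,'w4')
E
```

```text
at [ 0.4717 -0.2276  0.1491] yaw -30.1 q [-0.52  0.31  1.67  0.    1.17 -1.57] w 0.042 F [0.4 0.5 0.5] t 16.3
total [ 0.006 -0.006 -2.634] 0.0011 per row 10 [ 0.001 -0.001 -0.263] 0.0001
```

View pics/w4.png

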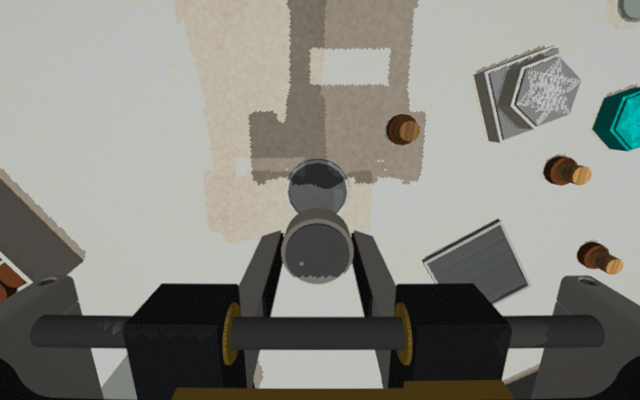

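The round seat is held level at (317,245), with its frame in line at (317,188). Lowering it.

Call:
play_rows(
  twist=[
    [0,0,0],
    [0,0,0],
    [0,0,0],
    [0,0,0],
    [0,0,0],
    [0,0,0],
    [0,0,0],
    [0,0,0],
    [0,0,0],
    [0,0,0],
    [0,0,0],
    [0,0,0],
  ],
  travel=[
    [0,0,-0.25],
    [0,0,-0.37],
    [0,0,-0.37],
    [0,0,-0.37],
    [0,0,-0.37],
    [0,0,-0.37],
    [0,0,-0.25],
    [0,0,-0.1],
    [0,0,-0.06],
    [0,0,-0.06],
    [0,0,-0.03],
    [0,0,0],
  ],
  grip=[1,1,1,1,1,1,1,1,1,1,1,1],
)

```text
time_s: 17.55
ee_pos: [0.4721, -0.228, 0.0199]
eef_rot: [-1.571, -0.001, -0.525]
force: [-0.6, -0.3, -0.5]
grip_width: 0.0417
```

Call:
play_rows(
  twist=[
    [0,0,0],
    [0,0,0],
    [0,0,0],
  ],
  travel=[
    [0,0,-0.01],
    [0,0,0],
    [0,0,0],
  ],
  grip=[1,1,1],
)

```text
time_s: 17.85
ee_pos: [0.4721, -0.228, 0.0193]
eef_rot: [-1.571, -0.0, -0.525]
force: [0.1, -0.5, -0.0]
grip_width: 0.0414
```

Call:
play_rows(
  twist=[
    [0,0,0],
    [0,0,0],
    [0,0,0],
    [0,0,0],
  ],
  travel=[
    [0,0,-0.02],
    [0,0,-0.02],
    [0,0,0],
    [0,0,0],
  ],
  grip=[1,1,1,1],
)

```text
time_s: 18.25
ee_pos: [0.4721, -0.2279, 0.0174]
eef_rot: [-1.571, -0.0, -0.525]
force: [-2.8, 1.5, 5.4]
grip_width: 0.0415
```

Contact. Releasing, lifting and heading to the hex seat.

Call:
play_rows(
  twist=[
    [0,0,0],
    [0,0,0],
    [0,0,0],
    [0,0,0],
    [0,0,0],
    [0,0,0],
    [0,0,0],
    [0,0,0],
    [0,0,0],
    [0,0,0],
  ],
  travel=[
    [0,0,0.01],
    [0,0,0],
    [0,0,0],
    [0,0,0],
    [0,0,0.2],
    [0,0,0.4],
    [0,0,0.5],
    [0,0,0.5],
    [0,0,0.5],
    [0,0,0.4],
  ],
  grip=[-0.3,-0.3,-0.3,-0.3,-0.3,-0.3,-0.3,-0.8,-0.8,-0.8],
)

```text
time_s: 19.25
ee_pos: [0.4722, -0.228, 0.145]
eef_rot: [-1.571, -0.002, -0.525]
force: [0.1, -0.6, 0.7]
grip_width: 0.0812
```

```bash
python3 - <<'E'
from h import *
to(.50,-.02,.20,-30,10)
c=ctrl.camera('wrist'); save(c,'w5')
E
```

```text
at [ 0.4722 -0.228   0.145 ] yaw -30.08 q [-0.52  0.31  1.67 -0.    1.15 -1.57] w 0.0812 F [ 0.1 -0.6  0.7] t 19.25
total [0.557 4.16  1.101] 0.0009 per row 10 [0.056 0.416 0.11 ] 0.0001
```

View pics/w5.png

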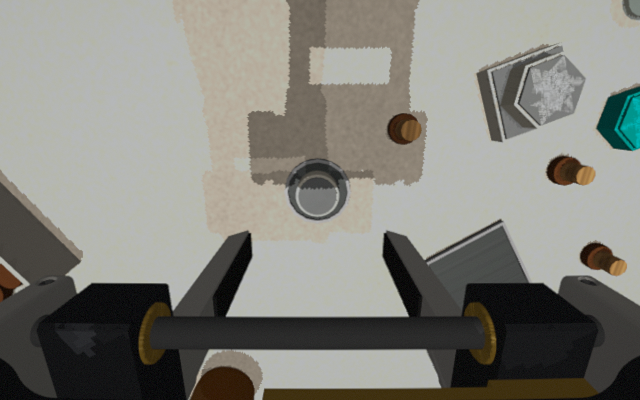

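The round seat sits centred in its frame at (318,190). Now over the hex seat.

Call:
play_rows(
  twist=[
    [0,0,-0.069],
    [0,0,-0.069],
    [0,0,-0.069],
    [0,0,-0.069],
    [0,0,-0.069],
    [0,0,-0.069],
    [0,0,-0.069],
    [0,0,-0.069],
    [0,0,-0.069],
    [0,0,-0.069],
    [0,0,-0.07],
    [0,0,0],
  ],
  travel=[
    [0.023,0.394,0.1],
    [0.023,0.394,0.1],
    [0.023,0.394,0.1],
    [0.023,0.394,0.1],
    [0.023,0.394,0.1],
    [0.023,0.394,0.1],
    [0.023,0.394,0.1],
    [0.023,0.394,0.1],
    [0.023,0.394,0.1],
    [0.023,0.394,0.1],
    [0.023,0.394,0.1],
    [0,0,0],
  ],
  grip=[-0.8,-0.8,-0.8,-0.8,-0.8,-0.8,-0.8,-0.8,-0.8,-0.8,-0.8,-0.8],
)

```text
time_s: 20.5
ee_pos: [0.4848, -0.0097, 0.1983]
eef_rot: [-1.57, 0.0, -1.719]
force: [1.0, -0.7, 0.1]
grip_width: 0.0846
```

```bash
python3 - <<'E'
from h import *
import pickle
to(.485,-.0111,.0395,-98.5,8)
c=ctrl.camera('wrist'); st=pickle.load(open('seats.pkl','rb')); zt=dict(hex=.048,square=.024)
b=cv2.resize(c['img'][90:290,200:460],(780,600),interpolation=2)
for k in zt: cv2.polylines(b,[np.round((proj(c,place(poly(k),*st[k],zt[k]))-[200,90])*3+1).astype(np.int32)],True,(255,0,0),1)
cv2.imwrite('pics/w6.png',b[...,::-1])
E
```

```text
at [ 0.4848 -0.0097  0.1983] yaw -98.52 q [-0.1   0.17  1.72  0.    1.25  0.05] w 0.0846 F [ 1.  -0.7  0.1] t 20.5
total [ 0.004 -0.028 -3.177] 0.0002 per row 8 [ 0.    -0.003 -0.397] 0.0
```

View pics/w6.png

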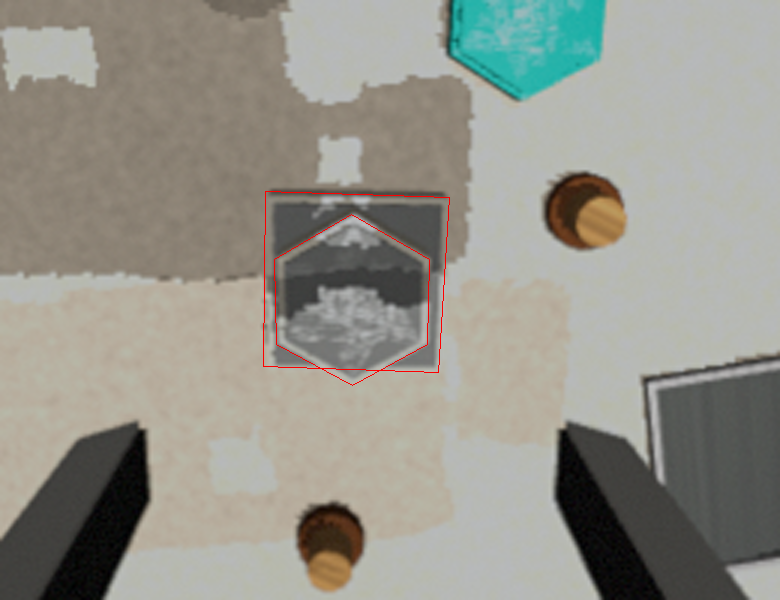

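The predicted outlines match the hex seat at (350,300) in the crop, and it is symmetric between the fingers. Descending.

Call:
play_rows(
  twist=[
    [0,0,0],
    [0,0,0],
    [0,0,0],
    [0,0,0],
    [0,0,0],
    [0,0,0],
    [0,0,0],
    [0,0,0],
    [0,0,0],
    [0,0,0],
    [0,0,0],
    [0,0,0],
  ],
  travel=[
    [0,-0.003,-0.397],
    [0,-0.003,-0.397],
    [0,-0.003,-0.397],
    [0,-0.003,-0.397],
    [0,-0.003,-0.397],
    [0,-0.003,-0.397],
    [0,-0.003,-0.397],
    [0,-0.003,-0.39],
    [0,0,0],
    [0,0,0],
    [0,0,0],
    [0,0,0],
  ],
  grip=[-0.8,-0.8,-0.8,-0.8,-0.8,-0.8,-0.8,-0.8,-0.8,-0.8,1,1],
  force=20,
)

```text
time_s: 21.75
ee_pos: [0.4851, -0.0126, 0.0401]
eef_rot: [-1.569, 0.0, -1.718]
force: [0.5, 0.1, 0.3]
grip_width: 0.072
```

Call:
play_rows(
  twist=[
    [0,0,0],
    [0,0,0],
    [0,0,0],
    [0,0,0],
    [0,0,0],
    [0,0,0],
  ],
  travel=[
    [0,0,0],
    [0,0,0],
    [0,0,0],
    [0,0,0],
    [0,0,0],
    [0,0,0],
  ],
  grip=[1,1,1,1,1,1],
)

```text
time_s: 22.35
ee_pos: [0.4848, -0.0124, 0.0395]
eef_rot: [-1.57, -0.0, -1.719]
force: [-1.4, 0.2, 6.1]
grip_width: 0.0541
```

```bash
python3 - <<'E'
from h import *
to(.453,.2151,.14,-71.2,11)
E
```

```text
at [ 0.4848 -0.0124  0.0395] yaw -98.47 q [-0.1   0.39  1.86 -0.    0.89  0.05] w 0.0541 F [-1.4  0.2  6.1] t 22.35
total [-0.636  4.55   2.009] 0.303 per row 11 [-0.058  0.414  0.183] 0.0275
```

Call:
play_rows(
  twist=[
    [0,0,0],
    [0,0,0],
    [0,0,0],
    [0,0,0],
    [0,0,0],
    [0,0,0],
    [0,0,0],
  ],
  travel=[
    [0,0,0.1],
    [0,0,0.3],
    [0,0,0.4],
    [0,0,0.4],
    [0,0,0.4],
    [0,0,0.3],
    [0,0,0.1],
  ],
  grip=[1,1,1,1,1,1,1],
)

```text
time_s: 23.05
ee_pos: [0.4851, -0.0124, 0.1407]
eef_rot: [-1.569, 0.0, -1.719]
force: [0.3, -0.3, -1.2]
grip_width: 0.0538
```

Call:
play_rows(
  twist=[
    [0,0,0.0275],
    [0,0,0.0275],
    [0,0,0.0275],
    [0,0,0.0275],
    [0,0,0.0275],
    [0,0,0.0275],
    [0,0,0.0275],
    [0,0,0.0275],
    [0,0,0.0275],
    [0,0,0.0275],
    [0,0,0.0275],
    [0,0,0],
  ],
  travel=[
    [-0.058,0.2,0],
    [-0.058,0.35,0],
    [-0.058,0.45,0],
    [-0.058,0.5,0],
    [-0.058,0.5,0],
    [-0.058,0.5,0],
    [-0.058,0.5,0],
    [-0.058,0.5,0],
    [-0.058,0.45,0],
    [-0.058,0.35,0],
    [-0.058,0.23,0],
    [0,0,0],
  ],
  grip=[1,1,1,1,1,1,1,1,1,1,1,1],
)

```text
time_s: 24.25
ee_pos: [0.4519, 0.2151, 0.1385]
eef_rot: [-1.572, 0.0, -1.24]
force: [0.9, 0.1, -1.2]
grip_width: 0.0537
```

```bash
python3 - <<'E'
from h import *
to(.453,.2140,.0185,-71.2,8)
c=ctrl.camera('wrist'); save(c,'w7')
E
```

```text
at [0.4519 0.2151 0.1385] yaw -71.02 q [0.37 0.27 1.75 0.   1.13 0.04] w 0.0537 F [ 0.9  0.1 -1.2] t 24.25
total [ 0.022 -0.022 -2.399] -0.0019 per row 8 [ 0.003 -0.003 -0.3  ] -0.0002
```

View pics/w7.png

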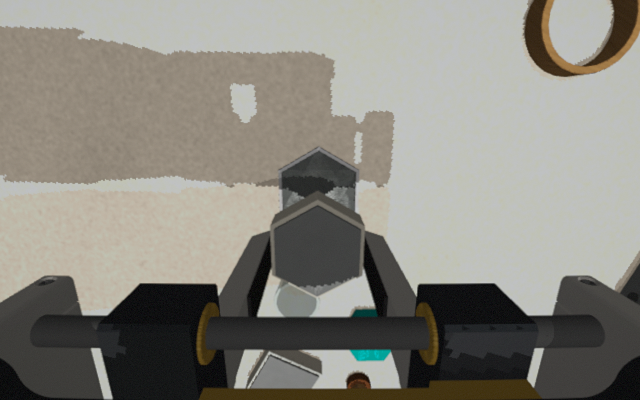

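The hex seat is aligned with its frame at (317,180). The glass, at (297,298), is on the far side with room to spare. Lowering.

Call:
play_rows(
  twist=[
    [0,0,-0.0019],
    [0,0,0],
    [0,0,0],
    [0,0,0],
    [0,0,0],
    [0,0,0],
    [0,0,0],
    [0,0,0],
    [0,0,0],
    [0,0,0],
    [0,0,0],
    [0,0,0],
  ],
  travel=[
    [0.011,-0.011,-0.2],
    [0.011,-0.011,-0.33],
    [0,0,-0.35],
    [0,0,-0.35],
    [0,0,-0.35],
    [0,0,-0.3],
    [0,0,-0.2],
    [0,0,-0.1],
    [0,0,-0.06],
    [0,0,-0.06],
    [0,0,-0.03],
    [0,0,0],
  ],
  grip=[1,1,1,1,1,1,1,1,1,1,1,1],
)

```text
time_s: 25.5
ee_pos: [0.454, 0.213, 0.0229]
eef_rot: [-1.57, 0.0, -1.247]
force: [0.2, 0.4, -0.9]
grip_width: 0.0539
```

Call:
play_rows(
  twist=[
    [0,0,0],
    [0,0,0],
  ],
  travel=[
    [0,0,-0.01],
    [0,0,0],
  ],
  grip=[1,1],
)

```text
time_s: 25.7
ee_pos: [0.4539, 0.213, 0.0224]
eef_rot: [-1.57, 0.0, -1.247]
force: [-0.5, 0.2, -1.5]
grip_width: 0.0537
```

Call:
play_rows(
  twist=[
    [0,0,0],
    [0,0,0],
    [0,0,0],
    [0,0,0],
    [0,0,0],
  ],
  travel=[
    [0,0,-0.03],
    [0,0,-0.03],
    [0,0,-0.02],
    [0,0,0],
    [0,0,0],
  ],
  grip=[1,1,1,1,1],
)

```text
time_s: 26.2
ee_pos: [0.4539, 0.213, 0.0185]
eef_rot: [-1.571, -0.0, -1.247]
force: [-2.5, -0.3, 5.7]
grip_width: 0.0535
```

Contact. Releasing and lifting.

Call:
play_rows(
  twist=[
    [0,0,0],
    [0,0,0],
    [0,0,0],
    [0,0,0],
    [0,0,0],
    [0,0,0],
    [0,0,0],
    [0,0,0],
    [0,0,0],
    [0,0,0],
  ],
  travel=[
    [0,0,0.01],
    [0,0,0],
    [0,0,0],
    [0,0,0],
    [0,0,0.2],
    [0,0,0.4],
    [0,0,0.5],
    [0,0,0.5],
    [0,0,0.5],
    [0,0,0.4],
  ],
  grip=[-0.55,-0.55,-0.55,-0.55,-0.55,-0.55,-0.55,-0.55,-0.9,-1],
)

```text
time_s: 27.2
ee_pos: [0.454, 0.2131, 0.146]
eef_rot: [-1.569, 0.0, -1.247]
force: [0.5, -0.3, 0.8]
grip_width: 0.0855
```

```bash
python3 - <<'E'
from h import *
to(.486,-.0102,.18,-10.6,12)
c=ctrl.camera('wrist'); save(c,'w8')
E
```

```text
at [0.454  0.2131 0.146 ] yaw -71.42 q [ 0.37  0.26  1.74 -0.    1.14  0.04] w 0.0855 F [ 0.5 -0.3  0.8] t 27.2
total [ 0.639 -4.466  0.68 ] 0.6758 per row 12 [ 0.053 -0.372  0.057] 0.0563
```

View pics/w8.png

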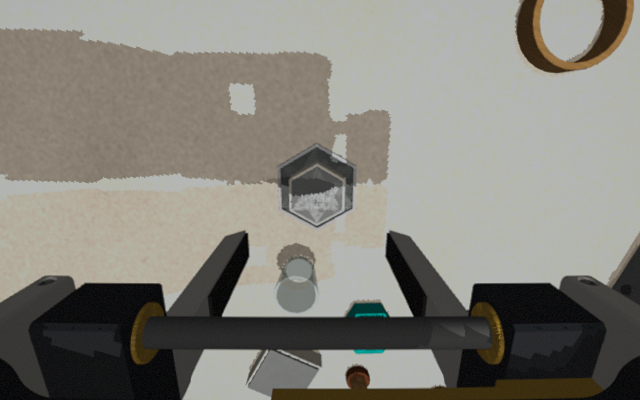

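The hex seat sits centred in its frame at (317,188), and the glass is standing at (296,280). Next is the square seat.

Call:
play_rows(
  twist=[
    [0,0,0.0563],
    [0,0,0.0563],
    [0,0,0.0563],
    [0,0,0.0563],
    [0,0,0.0563],
    [0,0,0.0563],
    [0,0,0.0563],
    [0,0,0.0563],
    [0,0,0.0563],
    [0,0,0.0563],
    [0,0,0.0563],
    [0,0,0.0563],
  ],
  travel=[
    [0.053,-0.372,0.15],
    [0.053,-0.372,0.1],
    [0.053,-0.372,0.1],
    [0.053,-0.372,0.1],
    [0.053,-0.372,0.057],
    [0.053,-0.372,0.057],
    [0.053,-0.372,0.057],
    [0.053,-0.372,0.057],
    [0.053,-0.372,0.057],
    [0.053,-0.372,0],
    [0.053,-0.372,0],
    [0.053,-0.372,0],
  ],
  grip=[-1,-1,-1,-1,-1,-1,-1,-1,-1,-1,-1,-1],
)

```text
time_s: 28.45
ee_pos: [0.4856, -0.011, 0.1807]
eef_rot: [-1.571, -0.0, -0.182]
force: [-0.1, 0.5, 0.2]
grip_width: 0.0938
```

Call:
play_rows(
  twist=[
    [0,0,0],
    [0,0,0],
  ],
  travel=[
    [0,0,0],
    [0,0,0],
  ],
  grip=[-1,-1],
)

```text
time_s: 28.65
ee_pos: [0.4855, -0.0101, 0.1806]
eef_rot: [-1.571, 0.0, -0.188]
force: [0.3, 0.1, 0.2]
grip_width: 0.0942
```

```bash
python3 - <<'E'
from h import *
import pickle
to(.486,-.0102,.0155,-10.6,9)
c=ctrl.camera('wrist'); st=pickle.load(open('seats.pkl','rb')); fr=pickle.load(open('frames.pkl','rb'))
b=cv2.resize(c['img'][90:290,190:450],(780,600),interpolation=2)
for k,p,m,z in [('square',st['square'],0,.024),('square',fr['square'],.013,.007)]: cv2.polylines(b,[np.round((proj(c,place(poly(k,m),*p,z))-[190,90])*3+1).astype(np.int32)],True,(255,0,0),1)
cv2.imwrite('pics/w9.png',b[...,::-1])
E
```

```text
at [ 0.4855 -0.0101  0.1806] yaw -10.78 q [-0.1   0.19  1.74  0.    1.21 -1.48] w 0.0942 F [0.3 0.1 0.2] t 28.65
total [ 9.000e-03 -3.000e-03 -3.301e+00] 0.002 per row 9 [ 0.001 -0.    -0.367] 0.0002
```

View pics/w9.png

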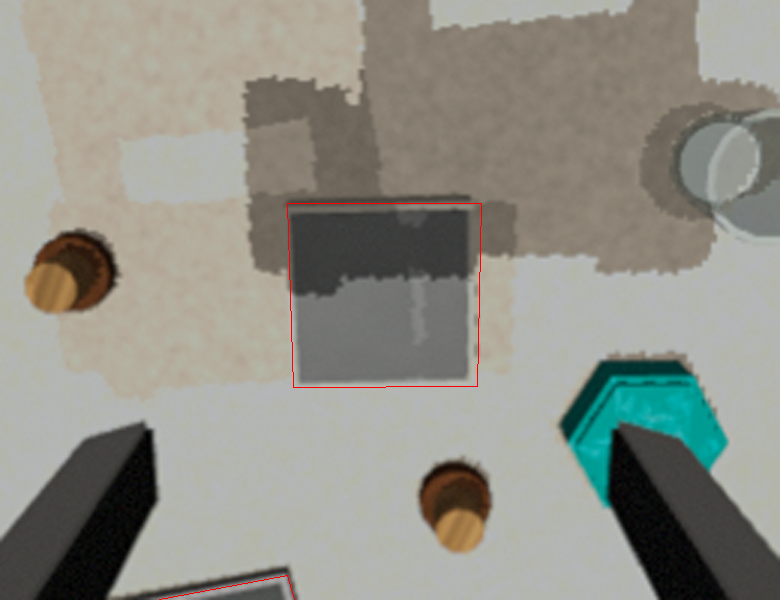

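The square seat's outline matches at (385,295) in the crop, and the fingers clear the corks and the turquoise piece. Descending.

Call:
play_rows(
  twist=[
    [0,0,0.002],
    [0,0,0],
    [0,0,0],
    [0,0,0],
    [0,0,0],
    [0,0,0],
    [0,0,0],
    [0,0,0],
    [0,0,0],
    [0,0,0],
    [0,0,0],
    [0,0,0],
  ],
  travel=[
    [0,0,-0.36],
    [0,0,-0.36],
    [0,0,-0.36],
    [0,0,-0.36],
    [0,0,-0.36],
    [0,0,-0.36],
    [0,0,-0.36],
    [0,0,-0.36],
    [0,0,-0.3],
    [0,0,-0.12],
    [0,0,0],
    [0,0,0],
  ],
  grip=[-1,-1,-1,-1,-1,-1,-1,-1,-1,-1,-1,-1],
  force=25,
)

```text
time_s: 29.9
ee_pos: [0.486, -0.0099, 0.0161]
eef_rot: [-1.571, -0.001, -0.182]
force: [0.8, 0.8, -0.2]
grip_width: 0.0941
```

Call:
play_rows(
  twist=[
    [0,0,0],
    [0,0,0],
    [0,0,0],
    [0,0,0],
    [0,0,0],
    [0,0,0],
    [0,0,0],
    [0,0,0],
  ],
  travel=[
    [0,0,0],
    [0,0,0],
    [0,0,0],
    [0,0,0],
    [0,0,0],
    [0,0,0],
    [0,0,0],
    [0,0,0],
  ],
  grip=[1,1,1,1,1,1,1,1],
)

```text
time_s: 30.7
ee_pos: [0.4858, -0.0102, 0.0157]
eef_rot: [-1.571, -0.0, -0.182]
force: [-1.4, -0.3, 5.7]
grip_width: 0.0678
```

```bash
python3 - <<'E'
from h import *
to(.6469,-.1186,.1,1.3,11)
E
```

```text
at [ 0.4858 -0.0102  0.0157] yaw -10.44 q [-0.1   0.43  1.87 -0.    0.84 -1.48] w 0.0678 F [-1.4 -0.3  5.7] t 30.7
total [ 3.222 -2.167  1.686] 0.1305 per row 11 [ 0.293 -0.197  0.153] 0.0119
```

Call:
play_rows(
  twist=[
    [0,0,0],
    [0,0,0],
    [0,0,0],
    [0,0,0],
    [0,0,0],
    [0,0,0],
    [0,0,0],
  ],
  travel=[
    [0,0,0.1],
    [0,0,0.25],
    [0,0,0.35],
    [0,0,0.4],
    [0,0,0.4],
    [0,0,0.3],
    [0,0,0.1],
  ],
  grip=[1,1,1,1,1,1,1],
)

```text
time_s: 31.4
ee_pos: [0.4863, -0.0102, 0.1126]
eef_rot: [-1.571, -0.003, -0.182]
force: [0.4, -0.4, -1.1]
grip_width: 0.0677
```

Call:
play_rows(
  twist=[
    [0,0,0.0119],
    [0,0,0.0119],
    [0,0,0.0119],
    [0,0,0.0119],
    [0,0,0.0119],
    [0,0,0.0119],
    [0,0,0.0119],
    [0,0,0.0119],
    [0,0,0.0119],
    [0,0,0.0119],
    [0,0,0.0119],
    [0,0,0],
  ],
  travel=[
    [0.15,-0.1,0],
    [0.25,-0.17,0],
    [0.33,-0.22,0],
    [0.35,-0.235,0],
    [0.35,-0.235,0],
    [0.35,-0.235,0],
    [0.35,-0.235,0],
    [0.35,-0.235,0],
    [0.33,-0.22,0],
    [0.25,-0.17,0],
    [0.16,-0.11,0],
    [0,0,0],
  ],
  grip=[1,1,1,1,1,1,1,1,1,1,1,1],
)

```text
time_s: 32.6
ee_pos: [0.647, -0.1194, 0.1089]
eef_rot: [-1.57, 0.002, 0.024]
force: [-0.7, 0.3, -0.9]
grip_width: 0.0678
```

```bash
python3 - <<'E'
from h import *
to(.6469,-.1186,.0187,1.3,8)
c=ctrl.camera('wrist'); save(c,'w10'); d=ctrl.camera('side'); cv2.imwrite('pics/d10.png',cv2.resize(d['img'][150:350,180:440],(780,600),interpolation=2)[...,::-1])
r=ctrl.trace('square_frame',c); print([(x['point'],x['confidence']) for x in r])
import pickle; fr=pickle.load(open('frames.pkl','rb')); print(proj(c,place(poly('square',.013),*fr['square'],.007)).round())
E
```

```text
at [ 0.647  -0.1194  0.1089] yaw 1.36 q [-0.24  0.63  1.29 -0.    1.22 -1.83] w 0.0678 F [-0.7  0.3 -0.9] t 32.6
total [-1.000e-03  1.500e-02 -1.803e+00] -0.0007 per row 8 [-0.     0.002 -0.225] -0.0001
[([319.7, 170.0], 0.92)]
[[269. 250.]
 [368. 250.]
 [373. 151.]
 [265. 151.]]
```

View pics/w10.png

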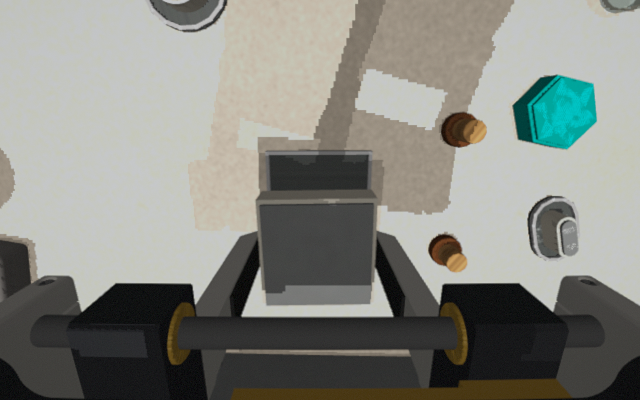

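View pics/d10.png

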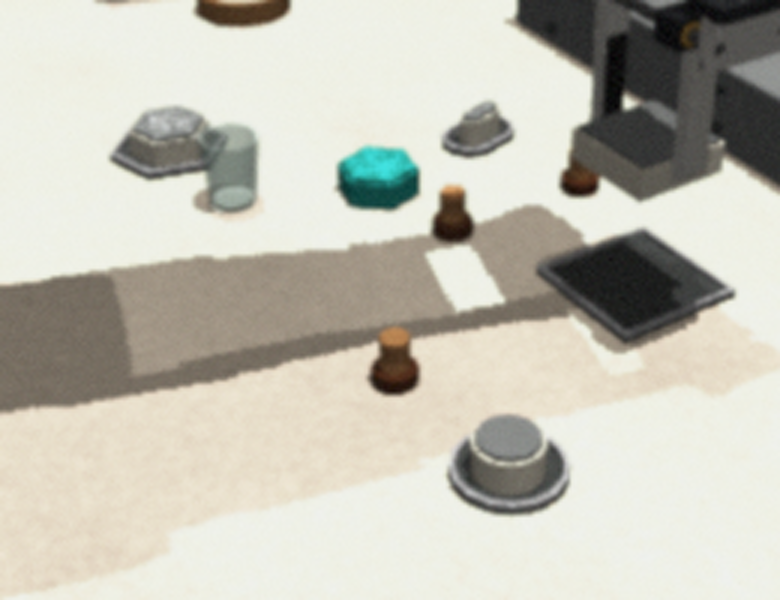

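The frame matches its projection, with its upper corners at (265,151) and (373,151). The other three seats are upright in their frames. Lowering the square seat.

Call:
play_rows(
  twist=[
    [0,0,0],
    [0,0,0],
    [0,0,0],
    [0,0,0],
    [0,0,0],
    [0,0,0],
    [0,0,0],
    [0,0,0],
    [0,0,0],
    [0,0,0],
  ],
  travel=[
    [0,0.015,-0.2],
    [0,0,-0.3],
    [0,0,-0.35],
    [0,0,-0.3],
    [0,0,-0.25],
    [0,0,-0.15],
    [0,0,-0.08],
    [0,0,-0.05],
    [0,0,0],
    [0,0,0],
  ],
  grip=[1,1,1,1,1,1,1,1,1,1],
)

```text
time_s: 33.75
ee_pos: [0.6469, -0.1178, 0.027]
eef_rot: [-1.571, -0.001, 0.023]
force: [-0.8, -0.8, -1.3]
grip_width: 0.0678
```

Call:
play_rows(
  twist=[
    [0,0,0],
    [0,0,0],
    [0,0,0],
  ],
  travel=[
    [0,0,-0.02],
    [0,0,-0.02],
    [0,0,0],
  ],
  grip=[1,1,1],
)

```text
time_s: 34.05
ee_pos: [0.6466, -0.1177, 0.0244]
eef_rot: [-1.571, 0.0, 0.023]
force: [0.6, -0.0, -0.9]
grip_width: 0.0679
```

Call:
play_rows(
  twist=[
    [0,0,0],
    [0,0,0],
    [0,0,0],
    [0,0,0],
    [0,0,0],
    [0,0,0],
  ],
  travel=[
    [0,0,-0.04],
    [0,0,-0.03],
    [0,0,-0.02],
    [0,0,-0.02],
    [0,0,0],
    [0,0,0],
  ],
  grip=[1,1,1,1,1,1],
)

```text
time_s: 34.65
ee_pos: [0.6467, -0.1177, 0.019]
eef_rot: [-1.571, 0.0, 0.023]
force: [-0.5, 0.5, -1.3]
grip_width: 0.0677
```

Call:
play_rows(
  twist=[
    [0,0,0],
    [0,0,0],
    [0,0,0],
  ],
  travel=[
    [0,0,-0.02],
    [0,0,0],
    [0,0,0],
  ],
  grip=[1,1,1],
)

```text
time_s: 34.95
ee_pos: [0.6468, -0.1177, 0.0188]
eef_rot: [-1.571, -0.0, 0.023]
force: [-3.1, 1.2, 5.4]
grip_width: 0.0677
```

Contact. Releasing and retreating up to a viewing pose.

Call:
play_rows(
  twist=[
    [0,0,0],
    [0,0,0],
    [0,0,0],
    [0,0,0],
    [0,0,0],
    [0,0,0],
    [0,0,0],
    [0,0,0],
    [0,0,0],
    [0,0,0],
    [0,0,0],
    [0,0,0],
  ],
  travel=[
    [0,0,0.01],
    [0,0,0],
    [0,0,0],
    [0,0,0],
    [0,0,0.2],
    [0,0,0.4],
    [0,0,0.5],
    [0,0,0.5],
    [0,0,0.5],
    [0,0,0.5],
    [0,0,0.5],
    [0,0,0.5],
  ],
  grip=[-0.85,-0.85,-0.85,-0.85,-0.85,-0.85,-0.85,-0.85,-1,-1,-1,-1],
)

```text
time_s: 36.15
ee_pos: [0.6465, -0.1177, 0.2004]
eef_rot: [-1.571, -0.001, 0.023]
force: [-0.2, -0.2, -0.8]
grip_width: 0.0939
```

```bash
python3 - <<'E'
from h import *
to(.61,.02,.3,0,8)
E
```

```text
at [ 0.6465 -0.1177  0.2004] yaw 1.34 q [-0.24  0.55  1.2  -0.    1.39 -1.83] w 0.0939 F [-0.2 -0.2 -0.8] t 36.15
total [-0.731  2.753  1.992] -0.0149 per row 8 [-0.091  0.344  0.249] -0.0019
```

Call:
play_rows(
  twist=[
    [0,0,0],
    [0,0,0],
    [0,0,0],
    [0,0,0],
    [0,0,0],
    [0,0,0],
    [0,0,0],
    [0,0,0],
    [0,0,0],
    [0,0,0],
  ],
  travel=[
    [-0.09,0.34,0.25],
    [-0.09,0.34,0.25],
    [-0.09,0.34,0.25],
    [-0.09,0.34,0.25],
    [-0.09,0.34,0.25],
    [-0.09,0.34,0.25],
    [-0.09,0.34,0.25],
    [-0.09,0.34,0.25],
    [0,0,0],
    [0,0,0],
  ],
  grip=[-1,-1,-1,-1,-1,-1,-1,-1,-1,-1],
)

```text
time_s: 37.15
ee_pos: [0.6106, 0.0186, 0.2985]
eef_rot: [-1.571, -0.0, 0.024]
force: [-0.4, 0.4, 0.2]
grip_width: 0.0944
```

```bash
python3 - <<'E'
from h import *
import pickle
c=ctrl.camera('wrist'); fr=pickle.load(open('frames.pkl','rb'))
big=cv2.resize(c['img'],None,fx=3,fy=3,interpolation=2)
for k,p in fr.items():
    m=[x for x in ctrl.trace(k+'_seat',c)]
    if k=='hex': m=[x for x in m if np.linalg.norm(np.array(x['point'])-proj(c,[[*p[:2],.02]])[0])<25]
    if not m: print(k,'none'); continue
    x=m[0]; mk=x['pixels'].astype(np.float32)
    best=max(((r.fun,r.x) for r in [minimize(lambda q:-maskiou(c,mk,k,0,.027,.003,(p[0]+q[0]*.01,p[1]+q[1]*.01,p[2]+q[2]*.2)),s,method='Nelder-Mead',options=dict(maxfev=150,initial_simplex=np.array(s)+[[0,0,0],[1,0,0],[0,1,0],[0,0,.7]])) for s in ([0,0,0],[.3,.3,.2])]),key=lambda t:-t[0])
    print(k,round(x['confidence'],2),'iou',round(-best[0],3),'offset mm',np.round(best[1][:2]*10,1),'dyaw',round(np.degrees(best[1][2]*.2),1))
    for mm,z,col in((.0,.027,(255,0,0)),(.010,.007,(0,255,0))):
        cv2.polylines(big,[np.round(proj(c,place(poly(k,mm),*p,z))*3+1).astype(np.int32)],True,col,1)
cv2.imwrite('pics/w11.png',cv2.resize(big[0:840,240:1560],(800,509),interpolation=3)[...,::-1])
for n in('scene','side'):
    d=ctrl.camera(n); x,y=(225,140) if n=='scene' else (200,160); cv2.imwrite('pics/%s11.png'%n,cv2.resize(d['img'][y:y+180,x:x+240],(780,585),interpolation=2)[...,::-1])
E
```

```text
square 0.94 iou 0.969 offset mm [0.6 1.3] dyaw 0.7
hex 0.83 iou 0.96 offset mm [ 0.6 -3.4] dyaw 0.9
round 0.59 iou 0.907 offset mm [-0.8  0.6] dyaw 3.8
oblong 0.75 iou 0.943 offset mm [ 0.  -2.7] dyaw 0.8
```

View pics/w11.png

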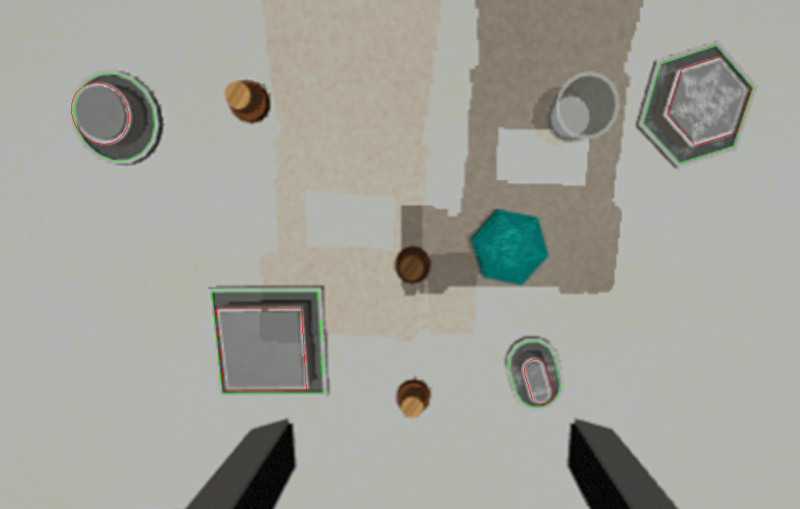

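View pics/side11.png

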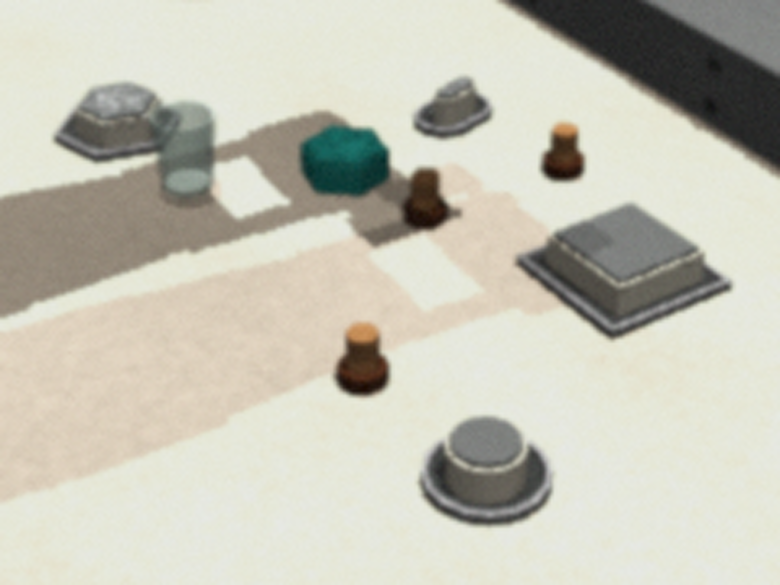

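View pics/scene11.png

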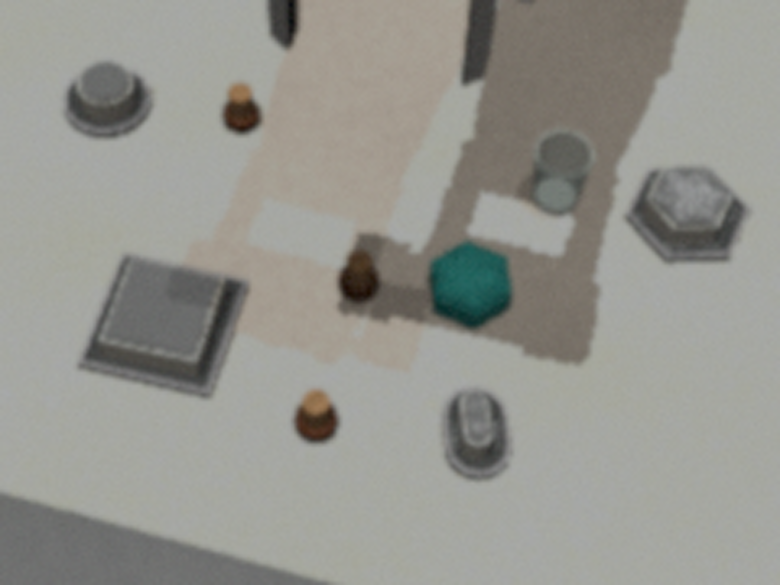

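All four seats stand upright in their frames, within about 4 mm of centre. The glass is standing, the turquoise piece wasn't touched, and the gripper is clear. Handing in.

```bash
python3 -c "
from station import ctrl
print(ctrl.hand_in(), ctrl.get_obs()['time_s'])"
```

```text
the job is handed in; nothing more can be done
the job is handed in; nothing more can be done
```

I took the stack apart in the order oblong, round, hex, square. Each seat was lowered until the wrist force showed contact (about 5.5 N) in its own frame, then released, and the job was handed in at about 38 s.

**Placement:** the last wrist-camera fits put every seat close to its frame's centre, against the 13 mm allowed:

| Seat | Offset from frame centre |
|---|---|
| square | 1.4 mm |
| hex | 3.5 mm |
| round | 1.0 mm |
| oblong | 2.7 mm |

- **Last views:** the scene, side and wrist pictures show all four seats flat and rubber side up. The glass is standing, the turquoise look-alike was left alone, and the gripper is open and well clear at 0.3 m.
- **Disagreement:** the scene and side camera overlays sat about 2 mm off from the wrist-based estimates, which is within the stated calibration. Nothing else failed or disagreed.

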